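# Unpack the lock plates into the bay rack

## Robot

A 6-joint arm with a two-finger parallel gripper is mounted at the origin on the work surface. World frame = base frame: x ahead of the robot, y to its left, z up, the work surface at z = 0. Lengths are in m, angles in rad, forces in N, time in s.
With the tool pointing down it reaches from about 0.35 to 0.85 m from the base axis. Payload 8.1 kg.
Tool frame: the origin (TCP) lies midway between the tips of the shut fingers; the grasp point (between the pads) lies 19 mm behind it; z points along the fingers, y is the direction in which the jaws open and shut (so a half turn about z gives the same grasp; the last joint's range is limited). The gripper opens to 93 mm and grips with 3 to 60 N. Pads are 15 mm wide; open, the fingers measure 128 mm over their backs; the gripper's body (75 mm by 188 mm) begins 65 mm behind the grasp point.
Start: joints at [-1.404, 0.13, 1.488, -0, 1.523, -0.085], TCP at [0.15, -0.581, 0.219] pointing down, gripper open.
Joint ranges: [-2.96, 2.96], [-0.89, 2.26], [0.02, 2.5], [-1.34, 4.48], [0, 2.73], [-2.66, 2.66]. Speed limits (rad/s): [2.39, 2.39, 2.79, 3.14, 3.14, 3.14].

## Interface

Orientations are given as a rotation vector (axis times angle).
In Python, from plant import robot, optics, ticket gives the robot as it stands.
- The arm moves only by the tool send_rows, never from a script. Its argument "targets" is a list of rows, each a list of 3 entries, a list of its own where there are three numbers: the opening, from -1 (shut) to 1 (fully open), then the shift along the tool's x, y, z in mm, then the turn about the tool's z in rad. A call has 1 to 12 rows; each row shifts and turns the commanded pose from where the row before left it, along the tool's axes as they then stand; what a row does not reach is not made up. A row lasts 1/10 s, in which the tool goes at most 50 mm and 8.59 degrees, less where a joint would pass 70% of its speed; a pose out of reach is approached as far as the arm can. A call with a gripper value outside its range is refused whole. The fingers move at their own pace and stop on an object; "newtons" is the grip in N (left out, the last holds). Time passes only in rows, so rows that do not move let the fingers close. It gives the time, the measured TCP pose, the force and the opening at its end, in the units of the state.
- robot.read_state(): the state, without advancing time (a new reading comes with each control period).
- optics.read_camera(name): name is "scene" or "top"; returns a dict with "color" (480x640x3 uint8, red, green, blue), "K" (3x3 intrinsics, pixels), "position" and "orientation" of the camera in the world. Camera axes: x right, y up, looking along -z (the intrinsics and any distortion apply to the point x, -y, -z); pixel columns grow to the right and rows downward; lengths in m; the calibration is good to about 2 mm. A picture is of the moment at which its call begins. There is no depth.
- ticket.close_job(): hands the job in, once; it reports no verdict.
Trained networks look in the newest picture that a camera, given by its name, has taken for a name from the list of things; names that differ only in an ending like _2 or _b are one class to them, and where a whole thing is asked for, a point or a joint stands for the part that bears it (a point fixed in the world has none). Each returns a list of dicts, best first, with "confidence" (0 to 1); they miss things now and then, are a little off and sometimes report something else, mostly with a low value. They report only what shows in the picture. A call takes as long as a camera call. They do not tell look-alikes from the thing itself.
- optics.cut_out(camera, name): "region" (480x640 bool, what is visible of it) and "point" ([column, row] in pixels, amid what is visible of it).
The state is a dict: "t": time; "q": joint angles; "dq": joint speeds; "joint_torque": joint torques, N m; "tool_pos": TCP position; "orientation": TCP orientation; "force": force on the tool from outside, world axes, zero at the start; "wrist_torque": the same for the moment, N m; "opening": finger opening in m.
Only numpy, scipy, OpenCV 4.12 (cv2) and the standard library are available. Lean on these libraries where they do the work, as an engineer would, in place of code of your own. Each camera call takes 0.05 s, during which the arm holds its last target.

## Task

Open the sliding-lid box by raising the lid's gripped end over the stop lip and drawing it out, and lay the lid flat on the cart top. Then stand every bronze lock plate from the box on edge in the slotted rack inside the fenced bay, one to a slot and right down to the slot floor, and last of all swing the mesh gate fully shut. Leave the bolts, the inspection block and the thread gauge where they are.

Things in the scene. Friction and masses are not known exactly. Their poses are not given: they have to be found in the camera images.
- box: Fixed wooden box with a sliding lid, 108 x 268 mm; ledges on its side walls, 92 mm high, carry the lid. Origin: centre of its underside; y, the long axis, points to the end where the lid comes out; z up. Low rails (to z = 112 mm, y = -134 to +30 mm) guide the lid's sides. Inside, five slots 14 mm wide (y), 40 mm deep, at y = -96, -48, 0, 48, 96 mm, floor at z = 8 mm, hold the plates on edge
- box_lip (a point): Middle of the top of the stop lip across the box's +y end: 6 mm thick (y = 128 to 134 mm of the box), standing 8 mm above the ledges; it blocks the lid until the lid's +y end is raised by more than 8 mm
- box_tabs (a point): Middle of the line between the front ends (y = -74 mm of the box) of two hold-down tabs that overhang the lid's side edges over the box's rear 60 mm, with 5.5 mm play above the lid. The lid's +y end can so be raised about 20 mm but the lid cannot be lifted straight off; tilted up, it is drawn 60 mm or more towards +y, over the lip, until its rear end is past this line, and then lifts off free
- lid: Loose plywood lid, 96 (x) x 256 (y) x 6 mm, about 0.24 kg. Origin: centre of its underside; at the start on the box with the box's axes, underside at z = 92 mm of the box
- lid_handle (a point): Point in the wooden grip rib on the lid, 24 mm above the lid's underside, 102 mm from its centre towards the +y end. The rib is 14 mm thick (along the lid's x), 40 mm long (along y), its top 36 mm above the lid's underside
- bay: Fixed fenced bay of steel mesh, open above, fence 70 mm high, spanning x = -100 to 135 mm and y = -165 to 165 mm from its origin on the cart top; the gate is in its -x side, which faces the robot. The cart top in front of the box (towards the robot), between the bay's near right corner and the inspection block, is free, with room for the lid with its length along y
- rack: Fixed grey slotted rack in the fenced bay, 90 (x) x 234 (y) mm, 48 mm high. Five slots run across it along x, at y = -96, -48, 0, 48, 96 mm, each 15 mm wide (y), 40 mm deep, floor at z = 8 mm; low stops (to 22 mm high) at both ends of each slot leave 78 mm along x. Origin: centre of its underside, z up
- gate_handle (a point): Centre of the round black upright pin (12 mm diameter, exposed 50 mm, its top about 120 mm above the cart) on the free end of the mesh gate, 150 mm from the hinge; this point is 95 mm above the cart
- gate_hinge (a point): Point on the upright hinge axis of the mesh gate, 39 mm above the cart. The gate is a flat mesh panel 158 mm long, about 6 mm thick, top 74 mm above the cart; the bay's fence is about 70 mm high and open above
- gate (a joint): Angle of the gate in rad: 0 is shut (in line with the fence), positive is open, towards the robot; 1.6 at most. Seen from above, it shuts counter-clockwise. It has light friction (0.06 N m), stays where left, and needs only a gentle push
- plate1: Loose bronze lock plate, 70 (x) x 10 (y, thickness) x 80 (z, height) mm, about 0.45 kg; origin: centre of its lower edge. It starts standing in a slot of the box, its top 88 mm above the box's underside, and may lean a few degrees. Absent in some starts
- plate2: Loose bronze lock plate, 70 (x) x 10 (y, thickness) x 80 (z, height) mm, about 0.45 kg; origin: centre of its lower edge. It starts standing in a slot of the box, its top 88 mm above the box's underside, and may lean a few degrees. Absent in some starts
- plate3: Loose bronze lock plate, 70 (x) x 10 (y, thickness) x 80 (z, height) mm, about 0.45 kg; origin: centre of its lower edge. It starts standing in a slot of the box, its top 88 mm above the box's underside, and may lean a few degrees. Absent in some starts
- plate4: Loose bronze lock plate, 70 (x) x 10 (y, thickness) x 80 (z, height) mm, about 0.45 kg; origin: centre of its lower edge. It starts standing in a slot of the box, its top 88 mm above the box's underside, and may lean a few degrees. Absent in some starts
- plate5: Loose bronze lock plate, 70 (x) x 10 (y, thickness) x 80 (z, height) mm, about 0.45 kg; origin: centre of its lower edge. It starts standing in a slot of the box, its top 88 mm above the box's underside, and may lean a few degrees. Absent in some starts
- bolt1: Accepted bronze hub bolt, 95 mm tall, standing on its 38 mm head behind the rack in the bay; leave alone. Origin: centre of its underside
- bolt2: Accepted bronze hub bolt, 95 mm tall, standing on its 38 mm head behind the rack in the bay; leave alone. Origin: centre of its underside
- bolt3: Accepted bronze hub bolt, 95 mm tall, standing on its 38 mm head behind the rack in the bay; leave alone. Origin: centre of its underside
- bolt4: Accepted bronze hub bolt, 95 mm tall, standing on its 38 mm head behind the rack in the bay; leave alone. Origin: centre of its underside
- reject_bolt: Rusty rejected bolt, 95 mm, lying on the cart, head 38 mm; leave alone. Origin: on the cart, under the outer face of its head; x runs along the bolt to its tip
- block: Grey cast inspection block, 70 x 60 x 45 mm; leave alone. Origin: centre of its underside
- gauge: Yellow plastic thread gauge, 30 x 130 x 12 mm, lying flat; leave alone. Origin: centre of its underside
Not all that is in view belongs to the job. What is shaped like the rack but red is not meant.

How it is judged:
On the way, in this order (a step that is already met when the one before it is completed fails the run):
1. the lid is off the box and lies flat on the cart top (height (world z) of lid below 0.012 m and angle between lid's own z axis and vertical below 0.08 rad and linear speed of lid below 0.03 m/s and contact force between the fingers and lid below 0.1 N), for 0.2 s.
2. every plate stands on edge at the bottom of a rack slot, released (z of plate1 in the frame of rack between 0 and 0.014 m and x of plate1 in the frame of rack between -0.02 and 0.02 m and y of plate1 in the frame of rack between -0.106 and 0.106 m and angle between each of plate1, plate2, plate3, plate4, plate5's own z axis and vertical below 0.2 rad and angle between the y axis of each of plate1, plate2, plate3, plate4, plate5 and the y axis of rack, either way round below 0.2 rad and linear speed of each of plate1, plate2, plate3, plate4, plate5 below 0.03 m/s and z of plate2 in the frame of rack between 0 and 0.014 m and x of plate2 in the frame of rack between -0.02 and 0.02 m and y of plate2 in the frame of rack between -0.106 and 0.106 m and z of plate3 in the frame of rack between 0 and 0.014 m and x of plate3 in the frame of rack between -0.02 and 0.02 m and y of plate3 in the frame of rack between -0.106 and 0.106 m and z of plate4 in the frame of rack between 0 and 0.014 m and x of plate4 in the frame of rack between -0.02 and 0.02 m and y of plate4 in the frame of rack between -0.106 and 0.106 m and z of plate5 in the frame of rack between 0 and 0.014 m and x of plate5 in the frame of rack between -0.02 and 0.02 m and y of plate5 in the frame of rack between -0.106 and 0.106 m and contact force between the fingers and plate1 below 0.1 N and contact force between the fingers and plate2 below 0.1 N and contact force between the fingers and plate3 below 0.1 N and contact force between the fingers and plate4 below 0.1 N and contact force between the fingers and plate5 below 0.1 N), for 0.2 s.
3. the gate is shut (value of joint gate below 0.08 rad), for 0.2 s.
At the end, for the whole second after the job is handed in: The lid lies flat on the cart top (underside within 12 mm of it, tilt under 0.08 rad); every plate present stands on edge in a slot of the rack, its lower edge within 6 mm of the slot floor, tilt and yaw to the slot under 0.2 rad; the gate is within 0.08 rad of shut; all at rest (height (world z) of lid below 0.012 m and angle between lid's own z axis and vertical below 0.08 rad and linear speed of each of lid, plate1, plate2, plate3, plate4, plate5 below 0.03 m/s and z of plate1 in the frame of rack between 0 and 0.014 m and x of plate1 in the frame of rack between -0.02 and 0.02 m and y of plate1 in the frame of rack between -0.106 and 0.106 m and angle between each of plate1, plate2, plate3, plate4, plate5's own z axis and vertical below 0.2 rad and angle between the y axis of each of plate1, plate2, plate3, plate4, plate5 and the y axis of rack, either way round below 0.2 rad and z of plate2 in the frame of rack between 0 and 0.014 m and x of plate2 in the frame of rack between -0.02 and 0.02 m and y of plate2 in the frame of rack between -0.106 and 0.106 m and z of plate3 in the frame of rack between 0 and 0.014 m and x of plate3 in the frame of rack between -0.02 and 0.02 m and y of plate3 in the frame of rack between -0.106 and 0.106 m and z of plate4 in the frame of rack between 0 and 0.014 m and x of plate4 in the frame of rack between -0.02 and 0.02 m and y of plate4 in the frame of rack between -0.106 and 0.106 m and z of plate5 in the frame of rack between 0 and 0.014 m and x of plate5 in the frame of rack between -0.02 and 0.02 m and y of plate5 in the frame of rack between -0.106 and 0.106 m and value of joint gate below 0.08 rad); the robot touches nothing.
It fails at once if a bolt, the inspection block or the thread gauge is pushed more than 40 mm (distance of any of bolt1, bolt2, bolt3, bolt4, reject_bolt, block, gauge from where it was at the start of the episode above 0.04 m).
It fails at once if an accepted bolt is knocked over (angle between any of bolt1, bolt2, bolt3, bolt4's own z axis and vertical above 0.6 rad).
Of plate1, plate2, plate3, plate4, plate5 only 3 to 5 are there at a start; the rules pass over those that are not, and their reading is None.
At some moment in a run one of lid, plate1, plate2, plate3, plate4, plate5 may be knocked a few centimetres aside while the robot is not near it.
It also fails if it takes over 210 s, if anything falls off the work surface, if the arm or the gripper's body presses on something with over 40 N, if the wrist force passes 120 N, or if a joint passes its speed limit or range.

## Working session

There is one attempt and no reset: what is moved stays moved. The work goes in short steps, Python scripts to look and compute and a tool call to move; the robot and the scene stay as the last step left them, time stands still between calls to the robot, and variables do not carry over. Pictures are saved under pics/ and viewed, and the job is handed in when it is done.

Besides the shell and the picture viewer there is one more tool, called by a JSON object that holds its "op" and its "data", one argument or row to a line. send_rows: Moves the arm, as the interface text tells. Its arguments: {"type":"object","properties":{"targets":{"type":"array","items":{"type":"array"}},"newtons":{"type":"number"}},"required":["targets"]}

```bash
ls; mkdir -p pics; cat > h.py <<'E'
import numpy as np, cv2, sys
sys.path.insert(0,'.')
from plant import robot, optics, ticket
from scipy.spatial.transform import Rotation as R
def RT(o):
    o=np.array(o,float)
    if o.shape==(3,3): return o
    if o.shape==(4,): return R.from_quat(o).as_matrix()
    return R.from_rotvec(o).as_matrix()
def snap(name,fn=None):
    c=optics.read_camera(name)
    if fn: cv2.imwrite('pics/'+fn+'.png',c['color'][:,:,::-1])
    return c
def ray(c,uv):
    K=np.array(c['K']);d=np.linalg.inv(K)@[uv[0],uv[1],1]
    d=np.array([d[0],-d[1],-d[2]])
    return np.array(c['position']),RT(c['orientation'])@d
def onz(c,uv,z):
    p,d=ray(c,uv);return p+d*(z-p[2])/d[2]
def proj(c,P):
    P=np.atleast_2d(P);q=(P-np.array(c['position']))@RT(c['orientation'])
    q=q*[1,-1,-1];u=q@np.array(c['K']).T
    return u[:,:2]/u[:,2:]
E
python3 - <<'E'
from h import *
print(robot.read_state())
for n in('scene','top'):
    c=snap(n,n+'0'); print(n,c.keys(),c['K'],c['position'],c['orientation'])
E
```

```text
pics
{'t': 0.0, 'q': array([-1.40442382e+00,  1.31212222e-01,  1.48927111e+00,  4.70768669e-06,
        1.52297350e+00, -8.53637767e-02]), 'dq': array([ 3.35492824e-04,  1.88024563e-04, -9.75271461e-04,  1.03720079e-04,
        1.03984362e-03,  3.03473237e-05]), 'joint_torque': array([ 1.81473933e-03, -5.59852266e+01, -4.91755021e+01,  7.72338314e-02,
        3.57382803e-02, -1.52627445e-04]), 'tool_pos': array([ 0.14940224, -0.5805194 ,  0.21756143]), 'orientation': array([-3.11489164e+00, -3.94148938e-01,  1.11128317e-04]), 'force': array([-0.18135264, -0.02552038, -0.07252622]), 'wrist_torque': array([0.03155566, 0.00552651, 0.01274212]), 'opening': 0.09318977096664073}
scene dict_keys(['color', 'K', 'position', 'orientation']) [[536.91184424   0.         306.76061022]
 [  0.         536.91184424 240.80185261]
 [  0.           0.           1.        ]] [ 0.92577133 -0.57086825  1.15165148] [0.57280503 0.2012674  0.6693984 ]
top dict_keys(['color', 'K', 'position', 'orientation']) [[466.60859239   0.         318.6725598 ]
 [  0.         466.60859239 244.4446618 ]
 [  0.           0.           1.        ]] [ 0.3186929  -0.02992928  0.99017641] [ 0.13434232 -0.13386868 -1.55582405]
```

View pics/scene0.png

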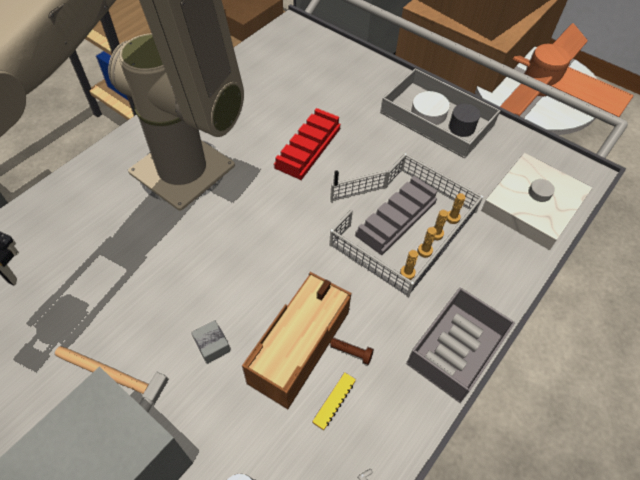

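View pics/top0.png

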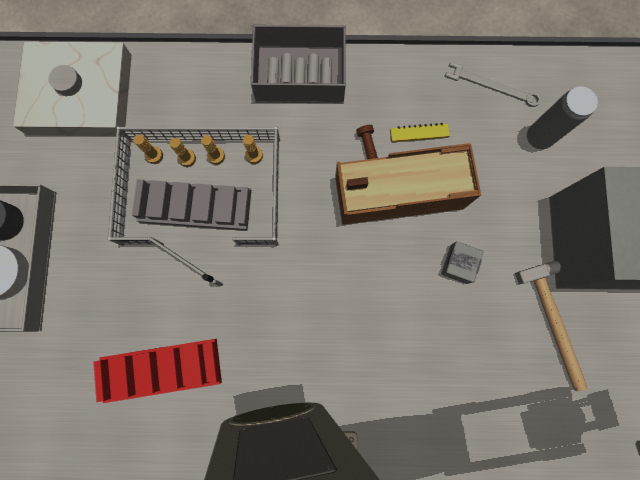

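The scene picture shows the box at (300,340), the bay at (405,225) with a partly open gate whose pin is at (335,178), and a red decoy rack at (308,143). In the top view, the box is at (408,183) with the lid rib at (357,183), the grey rack at (192,203) and the gate pin at (210,278). The free lid area is around (370,260).

```bash
cat > m.py <<'E'
from h import *
C={n:snap(n) for n in('scene','top')}
zs={'box':None,'box_lip':.1,'box_tabs':.103,'lid':.098,'lid_handle':.128,'rack':.048,'gate_handle':.095,'gate_hinge':.039,'block':.045,'bay':0,'gauge':.012,'bolt1':.05,'reject_bolt':.015}
for n in zs:
  for cam in C:
    for r in optics.cut_out(cam,n)[:4]:
        reg=r['region'];P=None
        if zs[n] is not None: P=np.round(onz(C[cam],r['point'],zs[n]),3)
        print(n,cam,round(r['confidence'],2),np.round(r['point'],1),int(np.sum(reg)),P)
        if n in('box','lid','rack','block','gauge') and r['confidence']>.4:
            rect=cv2.minAreaRect(np.argwhere(reg)[:,::-1].astype(np.float32)); print('   ',np.round(rect[0],1),np.round(rect[1],1),round(rect[2],1))
E
python3 m.py
python3 - <<'E'
import cv2
a=cv2.imread('pics/top0.png')
cv2.imwrite('pics/top0_box.png',cv2.resize(a[130:240,320:500],None,fx=4,fy=4,interpolation=cv2.INTER_CUBIC))
cv2.imwrite('pics/top0_bay.png',cv2.resize(a[115:295,100:290],None,fx=4,fy=3.3,interpolation=cv2.INTER_CUBIC))
E
```

```text
box scene 0.61 [292.7 366.4] 2668 None
    [296.4 336.6] [ 62.4 132.7] 32.6
box top 0.71 [411.9 204.2] 2626 None
    [407.4 183.1] [ 65.1 141.8] 82.8
box_lip scene 0.85 [292.4 367.8] 2514 [ 0.652 -0.278  0.1  ]
box_lip top 0.89 [419.  202.8] 3171 [ 0.558 -0.225  0.1  ]
box_tabs scene 0.66 [295.  370.1] 2695 [ 0.66  -0.28   0.103]
box_tabs top 0.97 [416.9 202.1] 2689 [ 0.558 -0.22   0.103]
box_tabs top 0.73 [368.6 141.9] 428 [ 0.682 -0.127  0.103]
lid scene 0.9 [298.1 329.8] 4876 [ 0.607 -0.206  0.098]
    [297.8 329.8] [ 44.9 116.5] 33.7
lid scene 0.3 [457.3 207.9] 329 [0.7   0.297 0.098]
lid top 0.72 [405. 180.] 5787 [ 0.605 -0.199  0.098]
    [407.1 179.6] [ 48.4 129.5] 82.9
lid top 0.24 [418.  201.1] 3095 [ 0.562 -0.224  0.098]
lid_handle scene 0.66 [300.  333.4] 4750 [ 0.624 -0.22   0.128]
lid_handle scene 0.31 [351.7 352.8] 472 [ 0.732 -0.186  0.128]
lid_handle top 0.82 [405.1 178.3] 5749 [ 0.598 -0.194  0.128]
rack scene 0.75 [399.5 217.1] 3110 [0.59  0.217 0.048]
    [396.4 214.4] [38.3 89.5] 46.0
rack scene 0.73 [306.9 143.6] 2438 [0.243 0.266 0.048]
    [307.  142.5] [35.  7
[... 996 characters left out ...]
93 [417.8 132.5] 874 [ 0.742 -0.246  0.012]
    [419.3 132.5] [16.3 59.1] 85.6
bolt1 scene 0.89 [409.7 264.8] 307 [0.69  0.112 0.05 ]
bolt1 scene 0.69 [457.  210.2] 291 [0.693 0.329 0.05 ]
bolt1 scene 0.68 [426.5 243.8] 335 [0.688 0.19  0.05 ]
bolt1 scene 0.62 [435.2 226.2] 233 [0.676 0.25  0.05 ]
bolt1 top 0.95 [253.5 152.4] 390 [0.677 0.111 0.05 ]
bolt1 top 0.9 [183.5 149.7] 475 [0.682 0.26  0.05 ]
bolt1 top 0.85 [149.1 151.3] 455 [0.677 0.332 0.05 ]
bolt1 top 0.77 [211.9 153. ] 410 [0.675 0.199 0.05 ]
reject_bolt scene 0.73 [295.6 365.3] 2658 [ 0.632 -0.246  0.015]
reject_bolt scene 0.59 [354.2 350.3] 482 [ 0.711 -0.135  0.015]
reject_bolt top 0.95 [367.6 143. ] 412 [ 0.715 -0.134  0.015]
```

View pics/top0_box.png

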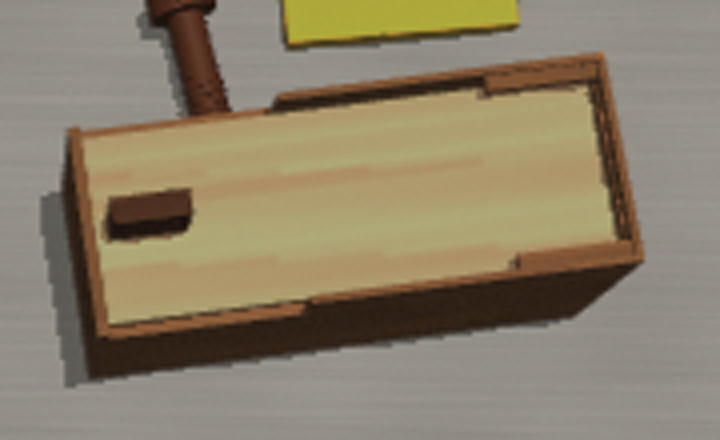

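View pics/top0_bay.png

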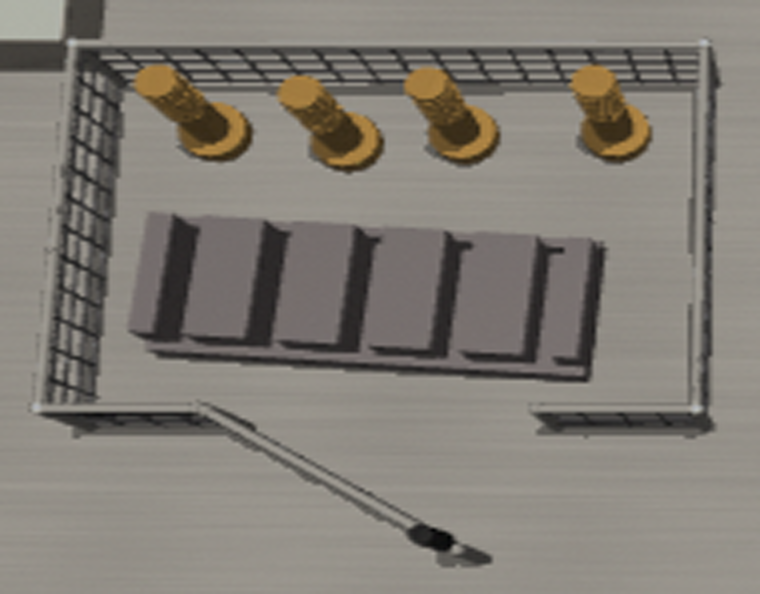

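```bash
python3 - <<'E'
import cv2
a=cv2.imread('pics/scene0.png')
cv2.imwrite('pics/s0_box.png',cv2.resize(a[265:410,235:385],None,fx=4,fy=4,interpolation=cv2.INTER_CUBIC))
cv2.imwrite('pics/s0_bay.png',cv2.resize(a[150:300,325:485],None,fx=4,fy=4,interpolation=cv2.INTER_CUBIC))
E
```

```text
(no output)
```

View pics/s0_box.png

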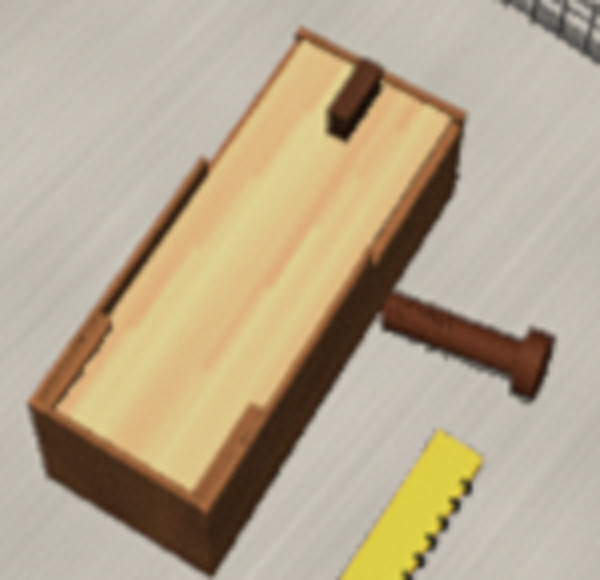

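View pics/s0_bay.png

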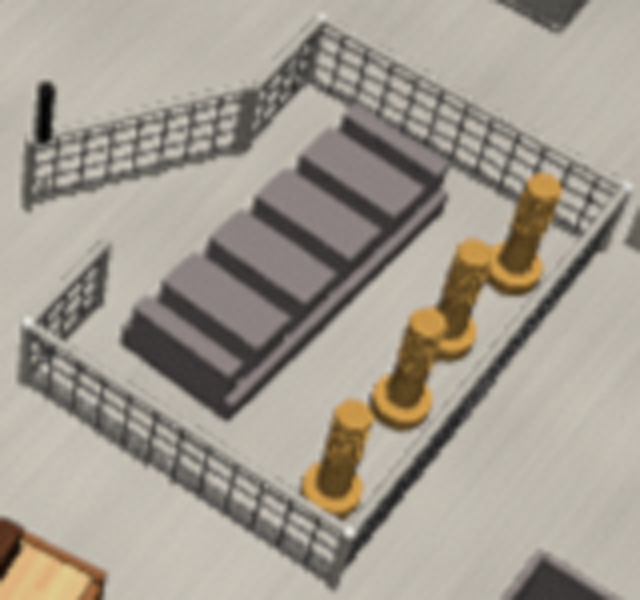

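```bash
cat > fit.py <<'E'
from h import *
from scipy.optimize import least_squares
def fit(C,obs,x0,lab):
    # obs: list (cam, local xyz mm, uv)
    def f(p):
        r=[]
        for cam,l,uv in obs:
            l=np.array(l)/1e3; c,s=np.cos(p[2]),np.sin(p[2])
            P=[p[0]+c*l[0]-s*l[1],p[1]+s*l[0]+c*l[1],l[2]]
            r+=list(proj(C[cam],P)[0]-uv)
        return np.array(r)
    s=least_squares(f,x0,loss='soft_l1'); print(lab,np.round(s.x,4),'res',np.round(f(s.x).reshape(-1,2),1).tolist()); return s.x
if __name__=='__main__':
    C={n:snap(n) for n in('scene','top')}
    S,T='scene','top'
    sb=lambda u,v:(235+u/4,265+v/4); sy=lambda u,v:(325+u/4,150+v/4)
    tb=lambda u,v:(320+u/4,130+v/4); ty=lambda u,v:(100+u/4,115+v/3.3)
    fit(C,[(S,(-54,134,100),sb(300,32)),(S,(54,134,100),sb(465,115)),(S,(-54,-134,112),sb(32,402)),(S,(54,-134,112),sb(210,510)),(S,(54,-134,0),sb(212,575)),(S,(-54,-134,0),sb(48,475)),
     (T,(54,134,100),tb(72,130)),(T,(-54,134,100),tb(98,337)),(T,(54,-134,112),tb(600,55)),(T,(-54,-134,112),tb(640,258))],[.6,-.2,.1],'box')
    fit(C,[(T,(-39,117,48),ty(130,330)),(T,(39,117,48),ty(150,213)),(T,(39,-117,48),ty(592,240)),(T,(-39,-117,48),ty(585,363)),
     (S,(-39,-117,48),sy(145,300)),(S,(39,-117,48),sy(240,372)),(S,(39,117,48),sy(447,168)),(S,(-39,117,48),sy(350,103)),(S,(45,-117,0),sy(225,418))],[.56,.23,0],'rack')
    b=fit(C,[(T,(135,165,70),ty(72,43)),(T,(135,-165,70),ty(705,42)),(T,(-100,165,70),ty(38,407)),(T,(-100,-165,70),ty(700,408)),
     (S,(135,-165,70),sy(348,533)),(S,(135,165,70),sy(628,187)),(S,(-100,165,70),sy(322,20)),(S,(-100,-165,70),sy(28,322))],[.56,.23,0],'bay')
    fit(C,[(T,(0,0,120),ty(420,537)),(S,(0,0,120),sy(46,88))],[.44,.2,0],'pin')
    fit(C,[(T,(0,0,74),ty(202,407)),(S,(0,0,74),sy(246,90))],[.44,.2,0],'hinge')
    fit(C,[(T,(7,20,36+92),tb(107,200)),(T,(-7,20,128),tb(107,225)),(T,(7,-20,128),tb(191,192)),(T,(-7,-20,128),tb(191,216)),(S,(-7,20,128),sb(363,60)),(S,(7,20,128),sb(382,68)),(S,(-7,-20,128),sb(328,107)),(S,(7,-20,128),sb(344,115))],[.6,-.1,.1],'rib')
E
python3 fit.py
```

```text
box [ 0.6067 -0.2025  0.1468] res [[-0.4, -2.2], [0.1, -1.3], [-1.4, -0.3], [-0.7, -0.0], [0.2, 0.9], [-0.5, 0.3], [-1.8, -0.8], [-0.5, -0.3], [0.0, -1.6], [0.6, -0.2]]
rack [ 0.5698  0.2394 -0.0665] res [[-0.6, 0.2], [-0.2, -0.5], [0.2, -0.3], [-1.9, -1.3], [-4.2, 1.0], [-3.9, 0.6], [-0.2, -1.6], [0.4, -0.7], [-0.5, 0.9]]
bay [0.5884 0.2262 0.0096] res [[0.5, -0.8], [0.0, -0.3], [0.3, -0.7], [-0.7, -0.8], [-0.0, -0.6], [-0.8, -0.6], [-0.8, -1.2], [-0.7, -0.2]]
pin [0.4051 0.1831 0.    ] res [[-0.0, -0.8], [-1.0, -0.8]]
hinge [0.4858 0.3058 0.    ] res [[0.7, -0.0], [0.4, -1.9]]
rib [ 0.5911 -0.1019  0.1016] res [[-0.1, -1.1], [0.6, -0.4], [-0.4, -0.9], [0.4, 0.1], [-0.4, -2.2], [0.2, -1.2], [-1.6, -0.7], [-0.1, 0.5]]
```

```bash
cat > ov.py <<'E'
from h import *
def loc(p,l):
    l=np.atleast_2d(l)/1e3;c,s=np.cos(p[2]),np.sin(p[2])
    return np.c_[p[0]+c*l[:,0]-s*l[:,1],p[1]+s*l[:,0]+c*l[:,1],l[:,2]]
def draw(img,c,p,polys,sc,off,col=(0,0,255)):
    for P in polys:
        uv=(proj(c,loc(p,P))-off+.5)*sc-.5
        cv2.polylines(img,[np.round(uv*16).astype(int)],len(P)>2,col,1,cv2.LINE_AA,4)
def rackpolys():
    e=[]
    ys=[-117,-103.5,-88.5,-55.5,-40.5,-7.5,7.5,40.5,55.5,88.5,103.5,117]
    for a,b in zip(ys[::2],ys[1::2]): e.append([(-39,a,48),(39,a,48),(39,b,48),(-39,b,48)])
    e.append([(-45,-117,0),(45,-117,0),(45,117,0),(-45,117,0)])
    e.append([(-45,-117,22),(45,-117,22),(45,117,22),(-45,117,22)])
    return e
def crop(c,x0,y0,x1,y1,sc):
    return cv2.resize(np.ascontiguousarray(c['color'][y0:y1,x0:x1,::-1]),None,fx=sc,fy=sc,interpolation=cv2.INTER_CUBIC)
E
python3 - <<'E'
from ov import *
p=[.5698,.2394,-.0665]
for n,bx,sc in(('top',(115,170,265,240),5),('scene',(345,165,450,265),6)):
    c=snap(n); i=crop(c,*bx,sc); draw(i,c,p,rackpolys(),sc,np.array(bx[:2])); cv2.imwrite(f'pics/ovr_{n}.png',i)
E
```

```text
(no output)
```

View pics/ovr_top.png

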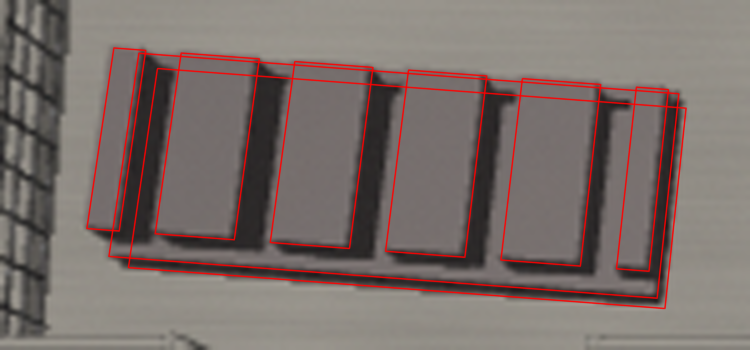

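View pics/ovr_scene.png

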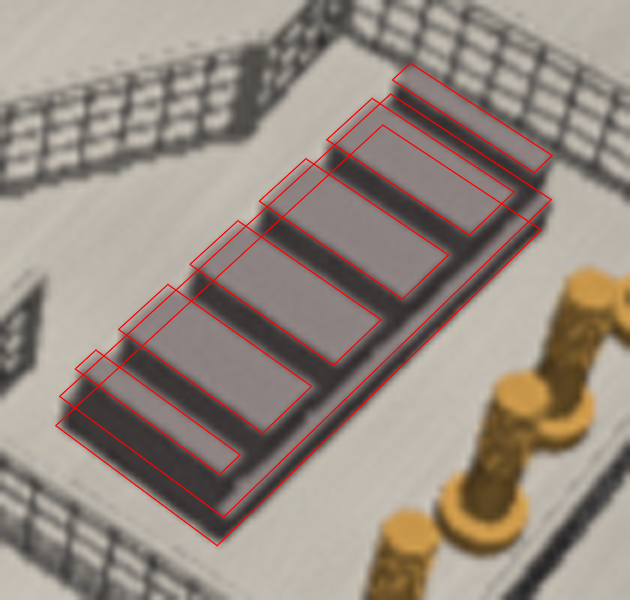

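```bash
cat >> ov.py <<'E'
def boxpolys(lid=True):
    e=[[(-54,134,0),(54,134,0),(54,-134,0),(-54,-134,0)],[(-54,134,100),(54,134,100),(54,128,100),(-54,128,100)],
     [(-54,30,112),(-54,-134,112)],[(54,30,112),(54,-134,112)],[(-54,-134,112),(54,-134,112)],[(-48,-74,108),(48,-74,108)]]
    if lid: e+=[[(-48,128,98),(48,128,98),(48,-128,98),(-48,-128,98)],[(-7,122,128),(7,122,128),(7,82,128),(-7,82,128)]]
    return e
E
python3 - <<'E'
from ov import *
p=[.6067,-.2025,.1468]
for n,bx,sc in(('top',(325,130,490,230),4),('scene',(235,265,365,415),4)):
    c=snap(n); i=crop(c,*bx,sc); draw(i,c,p,boxpolys(),sc,np.array(bx[:2])); cv2.imwrite(f'pics/ovb_{n}.png',i)
E
```

```text
(no output)
```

View pics/ovb_top.png

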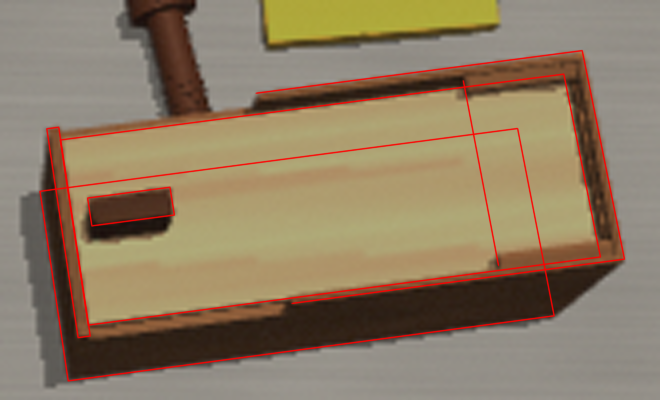

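View pics/ovb_scene.png

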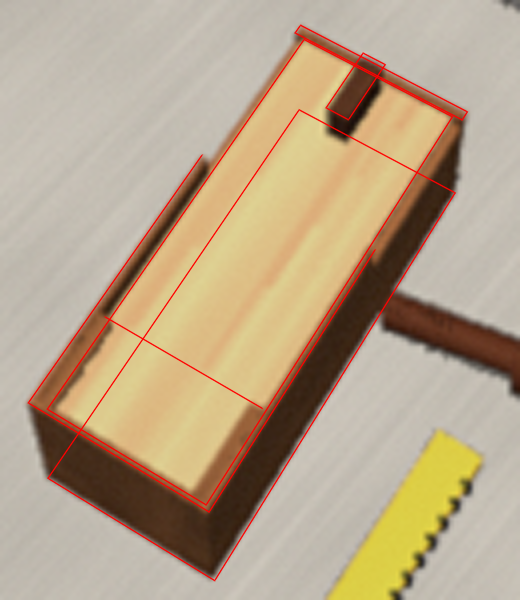

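```bash
cat >> h.py <<'E'
def plan(x,y,z,a=None):
    s=robot.read_state(); M=RT(s['orientation']); p=s['tool_pos']
    a0=np.arctan2(M[1,0],M[0,0]); turn=0 if a is None else -((a-a0+np.pi)%(2*np.pi)-np.pi)
    a1=a0-turn; d=np.array([x,y,z])-p
    print('t',round(s['t'],2),'pos',np.round(p,4),'a0',round(a0,4),'tiltz',np.round(M[:,2],3),'F',np.round(s['force'],1),'op',round(s['opening'],4),'q',np.round(s['q'],2))
    print('turn first',round(turn,4),'then shift mm',np.round([(d[0]*np.cos(a1)+d[1]*np.sin(a1))*1e3,(d[0]*np.sin(a1)-d[1]*np.cos(a1))*1e3,-d[2]*1e3],1))
E
python3 -c "
from h import *
plan(.5913,-.1016,.16,1.716)"
```

```text
t 1.8 pos [ 0.1495 -0.5811  0.2187] a0 0.2518 tiltz [ 0.  0. -1.] F [-0.5  0.3 -0.3] op 0.093 q [-1.4   0.13  1.49  0.    1.52 -0.09]
turn first -1.4642 then shift mm [410.5 506.5  58.7]
```

{"op": "send_rows", "data": {
  "targets": [
    [1, [0, 0, 0], -0.1464],
    [1, [0, 0, 0], -0.1464],
    [1, [0, 0, 0], -0.1464],
    [1, [0, 0, 0], -0.1464],
    [1, [0, 0, 0], -0.1464],
    [1, [0, 0, 0], -0.1464],
    [1, [0, 0, 0], -0.1464],
    [1, [0, 0, 0], -0.1464],
    [1, [0, 0, 0], -0.1464],
    [1, [0, 0, 0], -0.1464]
  ],
  "newtons": 40
}}

```text
t: 2.8
tool_pos: [0.1495, -0.5811, 0.2186]
orientation: [2.048, 2.383, -0.0]
force: [-0.1, 0.3, -0.6]
opening: 0.0931
```

{"op": "send_rows", "data": {
  "targets": [
    [1, [20, 25, 0], 0],
    [1, [37, 45, 0], 0],
    [0.5, [37, 45, 0], 0],
    [0, [37, 45, 0], 0],
    [0, [37, 45, 0], 0],
    [0, [37, 45, 0], 0],
    [0, [37, 45, 0], 0],
    [0, [37, 45, 0], 0],
    [0, [37, 45, 0], 0],
    [0, [37, 45, 20], 0],
    [0, [37, 45, 20], 0],
    [0, [20, 31, 18], 0]
  ]
}}

```text
t: 4.0
tool_pos: [0.5335, -0.1649, 0.1683]
orientation: [2.052, 2.377, 0.001]
force: [1.2, 0.0, -0.7]
opening: 0.0461
```

```bash
python3 -c "
from h import *
plan(.5913,-.1016,.101,1.716)
snap('scene','s1');snap('top','t1')"
```

```text
t 4.0 pos [ 0.5335 -0.1649  0.1683] a0 1.7173 tiltz [ 0.002 -0.    -1.   ] F [ 1.2  0.  -0.7] op 0.0461 q [-0.39  0.05  1.67  0.    1.42 -0.54]
turn first 0.0013 then shift mm [54.3 66.4 67.3]
```

```bash
python3 -c "
from h import *
plan(.5913,-.1016,.101,1.716)"
```

```text
t 4.1 pos [ 0.5326 -0.1632  0.1649] a0 1.7201 tiltz [-0.003  0.003 -1.   ] F [-0.3  0.3  0.4] op 0.0463 q [-0.39  0.05  1.67  0.    1.42 -0.54]
turn first 0.0041 then shift mm [52.5 67.  63.9]
```

View pics/s1.png

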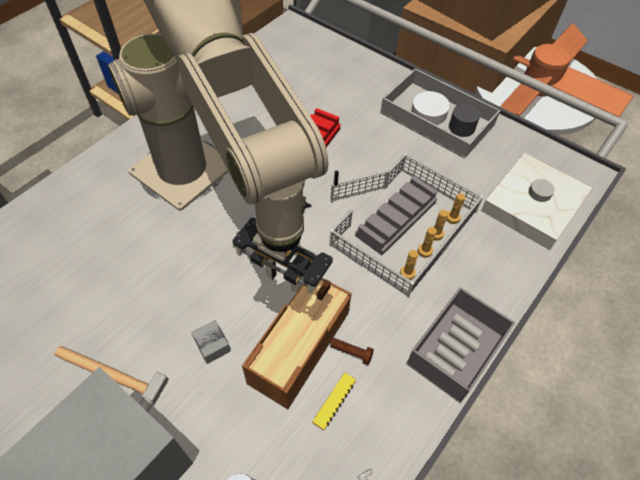

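The tool hangs near (285,262), short of the rib at (322,290). Some rows were speed-capped.

{"op": "send_rows", "data": {
  "targets": [
    [0, [13, 16, 0], 0.004],
    [0, [13, 17, 0], 0],
    [0, [13, 17, 0], 0],
    [0, [13, 17, 0], 0],
    [0, [0, 0, 0], 0],
    [0, [0, 0, 0], 0]
  ]
}}

```text
t: 4.7
tool_pos: [0.5905, -0.1069, 0.1683]
orientation: [2.059, 2.373, -0.001]
force: [-1.0, -0.7, -0.4]
opening: 0.0465
```

```bash
python3 -c "
from h import *
plan(.5913,-.1016,.101,1.716)
for n,bx in(('scene',(235,205,395,325)),('top',(310,120,470,240))):
    c=snap(n); a=cv2.resize(c['color'][bx[1]:bx[3],bx[0]:bx[2],::-1],None,fx=5,fy=5,interpolation=cv2.INTER_CUBIC);cv2.imwrite('pics/z1'+n+'.png',a)
"
```

```text
t 4.7 pos [ 0.5905 -0.1069  0.1683] a0 1.7123 tiltz [-0. -0. -1.] F [-1.  -0.7 -0.4] op 0.0465 q [-0.26  0.16  1.55 -0.    1.43 -0.41]
turn first -0.0037 then shift mm [ 5.1  1.6 67.3]
```

View pics/z1scene.png

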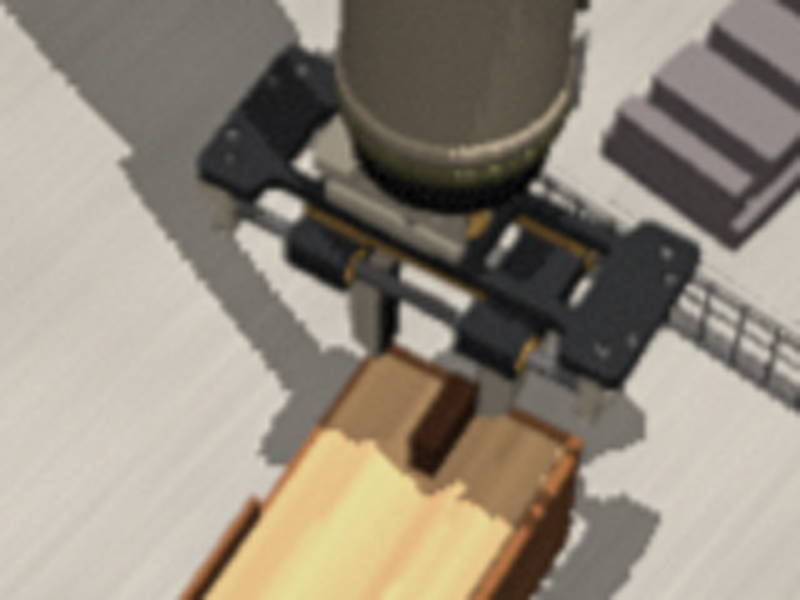

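View pics/z1top.png

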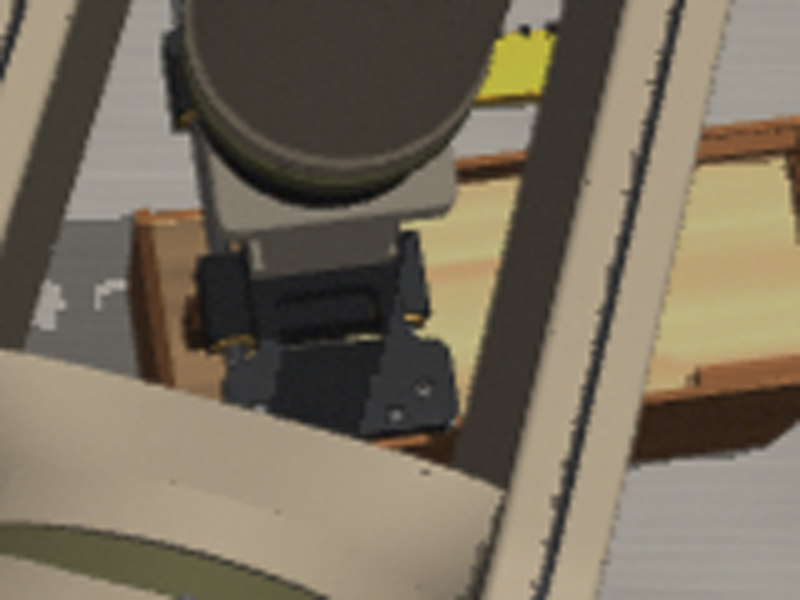

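The jaws straddle the rib; in the scene crop it sits at (443,425) between them. Descending.

{"op": "send_rows", "data": {
  "targets": [
    [0, [5, 2, 10], -0.003],
    [0, [0, 0, 20], 0],
    [0, [0, 0, 20], 0],
    [0, [0, 0, 10], 0],
    [0, [0, 0, 4], 0],
    [0, [0, 0, 0], 0],
    [0, [0, 0, 0], 0]
  ]
}}

```text
t: 5.5
tool_pos: [0.5926, -0.1014, 0.1051]
orientation: [2.055, 2.374, 0.001]
force: [0.5, -0.4, 0.7]
opening: 0.0464
```

```bash
python3 -c "
from h import *
plan(.5913,-.1016,.102,1.716)"
```

```text
t 5.5 pos [ 0.5926 -0.1014  0.1051] a0 1.7146 tiltz [ 0.001 -0.    -1.   ] F [ 0.5 -0.4  0.7] op 0.0464 q [-0.25  0.21  1.61  0.    1.32 -0.4 ]
turn first -0.0014 then shift mm [ 0.  -1.3  3.1]
```

{"op": "send_rows", "data": {
  "targets": [
    [0, [0, 0, 2], 0],
    [-1, [0, 0, 0], 0],
    [-1, [0, 0, 0], 0],
    [-1, [0, 0, 0], 0],
    [-1, [0, 0, 0], 0],
    [-1, [0, 0, 0], 0],
    [-1, [0, 0, 0], 0]
  ],
  "newtons": 55
}}

```text
t: 6.2
tool_pos: [0.5914, -0.1013, 0.1023]
orientation: [-2.055, -2.375, 0.001]
force: [-6.2, 0.3, 4.2]
opening: 0.0136
```

{"op": "send_rows", "data": {
  "targets": [
    [-1, [0, 0, -3], 0],
    [-1, [0, 0, -4], 0],
    [-1, [0, 0, -4], 0],
    [-1, [0, 0, -4], 0],
    [-1, [0, 0, 0], 0],
    [-1, [0, 0, 0], 0]
  ]
}}

```text
t: 6.8
tool_pos: [0.5921, -0.101, 0.1174]
orientation: [2.056, 2.376, 0.001]
force: [-0.7, -0.3, -3.3]
opening: 0.0134
```

```bash
python3 -c "
from h import *
plan(.5913,-.1016,.102,1.716)
for n,bx in(('scene',(235,205,395,325)),):
    c=snap(n); a=cv2.resize(c['color'][bx[1]:bx[3],bx[0]:bx[2],::-1],None,fx=5,fy=5,interpolation=cv2.INTER_CUBIC);cv2.imwrite('pics/z2'+n+'.png',a)
"
```

```text
t 6.8 pos [ 0.5921 -0.101   0.1174] a0 1.7149 tiltz [ 0.  0. -1.] F [-0.7 -0.3 -3.3] op 0.0134 q [-0.25  0.2   1.6   0.    1.34 -0.4 ]
turn first -0.0011 then shift mm [-0.5 -0.9 15.4]
```

View pics/z2scene.png

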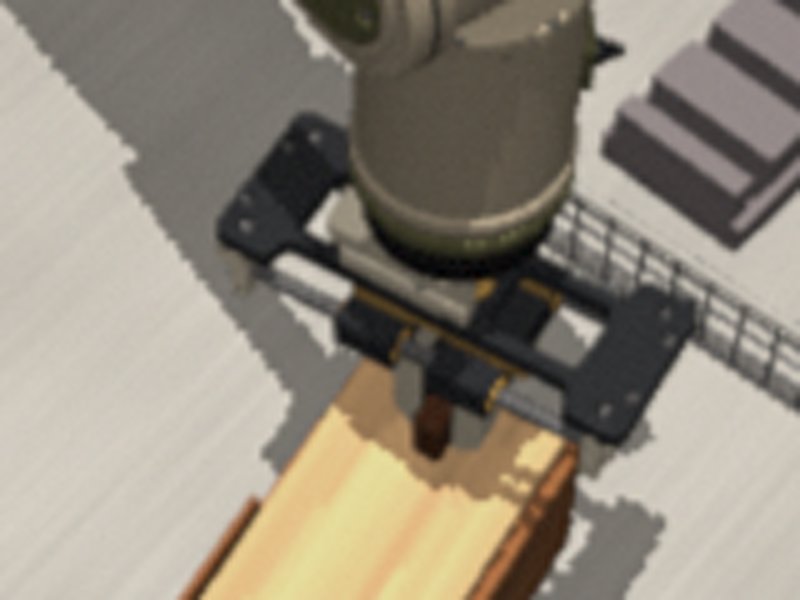

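The lid end is now above the lip with the rib held at (432,425). Drawing out.

{"op": "send_rows", "data": {
  "targets": [
    [-1, [5, 0, 0], 0],
    [-1, [8, 0, 0], 0],
    [-1, [8, 0, 0], 0],
    [-1, [8, 0, 0], 0],
    [-1, [8, 0, 0], 0],
    [-1, [8, 0, 0], 0]
  ]
}}

```text
t: 7.45
tool_pos: [0.5855, -0.0558, 0.1173]
orientation: [2.055, 2.376, 0.0]
force: [0.2, -0.0, -2.0]
opening: 0.0136
```

{"op": "send_rows", "data": {
  "targets": [
    [-1, [8, 0, 0], 0],
    [-1, [8, 0, 0], 0],
    [-1, [8, 0, 0], 0],
    [-1, [8, 0, 0], 0],
    [-1, [8, 0, 0], 0],
    [-1, [5, 0, 0], 0],
    [-1, [0, 0, 0], 0],
    [-1, [0, 0, 0], 0]
  ]
}}

```text
t: 8.25
tool_pos: [0.5792, -0.0122, 0.1172]
orientation: [2.055, 2.376, -0.0]
force: [0.9, -0.2, -1.5]
opening: 0.0135
```

```bash
python3 -c "
from h import *
plan(.45,-.013,.25,1.571)
snap('scene','s3')
"
```

```text
t 8.25 pos [ 0.5792 -0.0122  0.1172] a0 1.7151 tiltz [ 0. -0. -1.] F [ 0.9 -0.2 -1.5] op 0.0135 q [-0.11  0.14  1.66 -0.    1.34 -0.25]
turn first 0.1441 then shift mm [  -0.8 -129.2 -132.8]
```

View pics/s3.png

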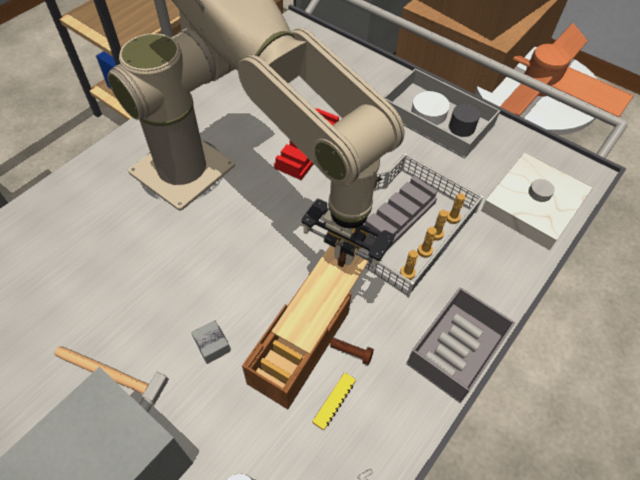

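The lid is 88 mm out, its rear past the tabs, and bare slots show at (280,360). Lifting.

{"op": "send_rows", "data": {
  "targets": [
    [-1, [0, 0, -6], 0],
    [-1, [0, 0, -10], 0],
    [-1, [0, 0, -12], 0],
    [-1, [0, 0, -12], 0],
    [-1, [0, 0, -12], 0],
    [-1, [0, 0, -12], 0],
    [-1, [0, 0, -8], 0],
    [-1, [0, 0, 0], 0]
  ]
}}

```text
t: 9.1
tool_pos: [0.5801, -0.0122, 0.1912]
orientation: [2.054, 2.374, 0.003]
force: [0.0, 1.0, -1.9]
opening: 0.0137
```

```bash
python3 -c "
from h import *
plan(.45,-.013,.25,1.571)
snap('scene','s4')
"
```

```text
t 9.1 pos [ 0.5801 -0.0122  0.1912] a0 1.7148 tiltz [ 0.003 -0.    -1.   ] F [ 0.   1.  -1.9] op 0.0137 q [-0.11  0.09  1.58  0.    1.47 -0.25]
turn first 0.1438 then shift mm [  -0.8 -130.1  -58.8]
```

View pics/s4.png

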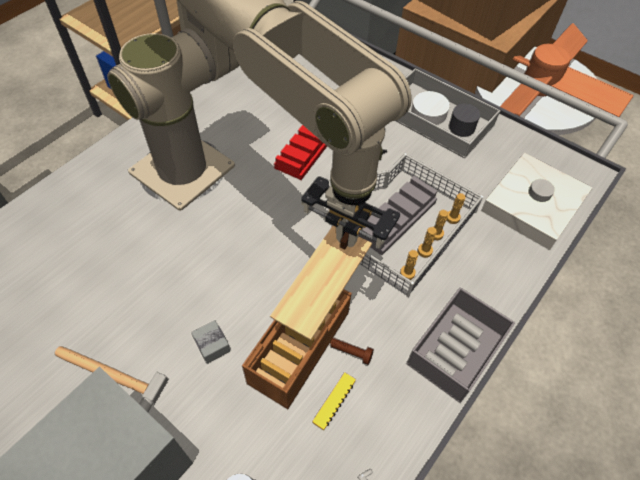

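Lifted free, the lid stays near level (tail at about (300,325)). Going a little higher, then over to the cart.

{"op": "send_rows", "data": {
  "targets": [
    [-1, [0, 0, -15], 0],
    [-1, [0, 0, -15], 0],
    [-1, [0, 0, -15], 0],
    [-1, [0, 0, 0], 0]
  ]
}}

```text
t: 9.55
tool_pos: [0.5809, -0.0123, 0.2382]
orientation: [2.053, 2.372, 0.005]
force: [0.9, -0.6, -2.5]
opening: 0.0137
```

{"op": "send_rows", "data": {
  "targets": [
    [-1, [0, -8, 0], 0.04],
    [-1, [0, -14, 0], 0.04],
    [-1, [0, -18, 0], 0.04],
    [-1, [0, -18, 0], 0.024],
    [-1, [0, -18, 0], 0],
    [-1, [0, -18, 0], 0],
    [-1, [0, -18, 0], 0],
    [-1, [0, -12, 0], 0],
    [-1, [0, -6, 0], 0],
    [-1, [0, 0, 0], 0],
    [-1, [0, 0, 0], 0]
  ]
}}

```text
t: 10.65
tool_pos: [0.4497, -0.0164, 0.2343]
orientation: [2.221, 2.221, 0.001]
force: [1.3, -0.4, -1.7]
opening: 0.014
```

```bash
python3 -c "
from h import *
plan(.45,-.013,.05,1.571)
snap('scene','s5');snap('top','t5')
"
```

```text
t 10.65 pos [ 0.4497 -0.0164  0.2343] a0 1.5707 tiltz [ 0.001 -0.    -1.   ] F [ 1.3 -0.4 -1.7] op 0.014 q [-0.15 -0.29  1.86  0.    1.57 -0.15]
turn first -0.0003 then shift mm [  3.4   0.3 184.3]
```

View pics/s5.png

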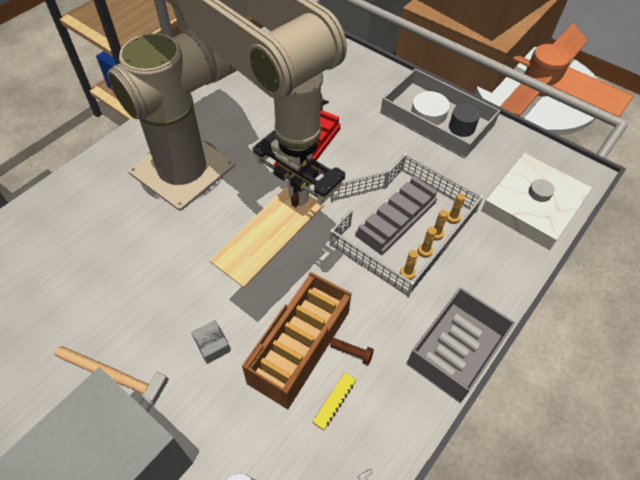

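View pics/t5.png

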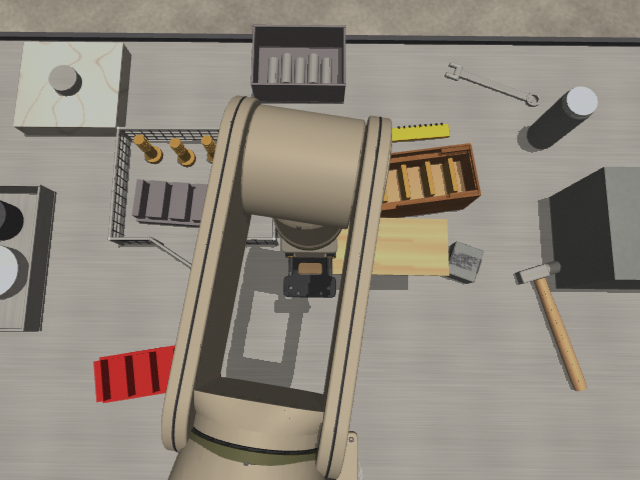

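The lid hangs level in front of the box; in the top view its tail at (450,250) is clear of the block at (465,262). Five strips show in the box. Lowering with a 10 mm shift to +y.

{"op": "send_rows", "data": {
  "targets": [
    [-1, [6, 0, 10], 0],
    [-1, [6, 0, 20], 0],
    [-1, [2, 0, 25], 0],
    [-1, [0, 0, 25], 0],
    [-1, [0, 0, 25], 0],
    [-1, [0, 0, 25], 0],
    [-1, [0, 0, 25], 0],
    [-1, [0, 0, 20], 0],
    [-1, [0, 0, 15], 0],
    [-1, [0, 0, 8], 0],
    [-1, [0, 0, 5], 0],
    [-1, [0, 0, 0], 0]
  ]
}}

```text
t: 11.95
tool_pos: [0.449, -0.0021, 0.0307]
orientation: [-2.221, -2.221, 0.001]
force: [-1.1, -1.7, -2.2]
opening: 0.0138
```

```bash
python3 -c "
from h import *
plan(.45,-.0,.0105,1.571)
snap('scene','s6');snap('top','t6')
"
```

```text
t 11.95 pos [ 0.449  -0.0021  0.0307] a0 1.5709 tiltz [-0.001  0.    -1.   ] F [-1.1 -1.7 -2.2] op 0.0138 q [-0.12 -0.1   2.08  0.    1.16 -0.12]
turn first -0.0001 then shift mm [ 2.1  1.  20.2]
```

View pics/s6.png

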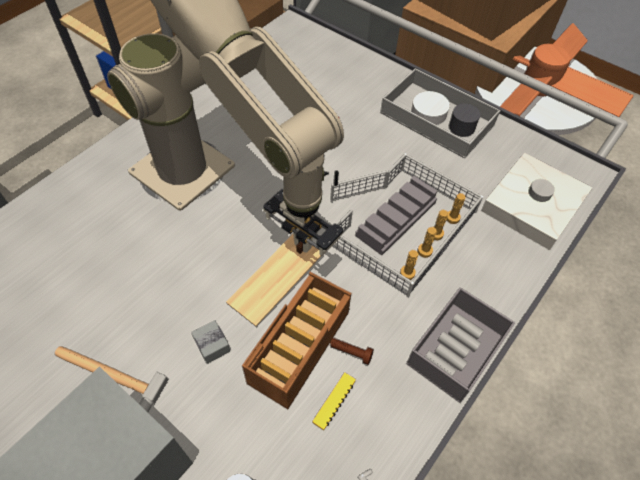

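Lid hovering about 20 mm up, clear of the block at (210,342) and the box. Finishing slowly.

{"op": "send_rows", "data": {
  "targets": [
    [-1, [0, 0, 6], 0],
    [-1, [0, 0, 5], 0],
    [-1, [0, 0, 4], 0],
    [-1, [0, 0, 3], 0],
    [-1, [0, 0, 1.5], 0],
    [-1, [0, 0, 0], 0],
    [-1, [0, 0, 0], 0]
  ]
}}

```text
t: 12.75
tool_pos: [0.4495, -0.0023, 0.0118]
orientation: [2.221, 2.221, 0.0]
force: [-0.5, 1.5, 2.0]
opening: 0.0138
```

Force has turned upward, so the lid is on the cart. Release and rise.

{"op": "send_rows", "data": {
  "targets": [
    [-0.2, [0, 0, 0], 0],
    [-0.2, [0, 0, 0], 0],
    [-0.2, [0, 0, 0], 0],
    [-0.2, [0, 0, 0], 0],
    [-0.2, [0, 0, -8], 0],
    [-0.2, [0, 0, -20], 0],
    [-0.2, [0, 0, -35], 0],
    [-0.2, [0, 0, -40], 0],
    [-0.2, [0, 0, -40], 0],
    [-0.2, [0, 0, -40], 0],
    [-0.2, [0, 0, -40], 0],
    [-0.2, [0, 0, 0], 0]
  ]
}}

```text
t: 13.95
tool_pos: [0.4524, -0.0027, 0.2421]
orientation: [2.215, 2.215, 0.011]
force: [0.5, 0.6, 0.6]
opening: 0.0367
```

```bash
python3 - <<'E'
from ov import *
plan(.45,-.0,.2,0)
p=[.606,-.2025,.145]
for n,bx,sc in(('top',(325,130,490,230),4),('scene',(235,265,365,415),4)):
    c=snap(n,n+'7'); i=crop(c,*bx,sc); cv2.imwrite(f'pics/b7_{n}.png',i)
E
```

```text
t 13.95 pos [ 0.4524 -0.0027  0.2421] a0 1.5708 tiltz [ 0.011 -0.001 -1.   ] F [0.5 0.6 0.6] op 0.0367 q [-0.12 -0.3   1.85  0.    1.58 -0.12]
turn first 1.5708 then shift mm [-2.4 -2.7 42.1]
```

View pics/scene7.png

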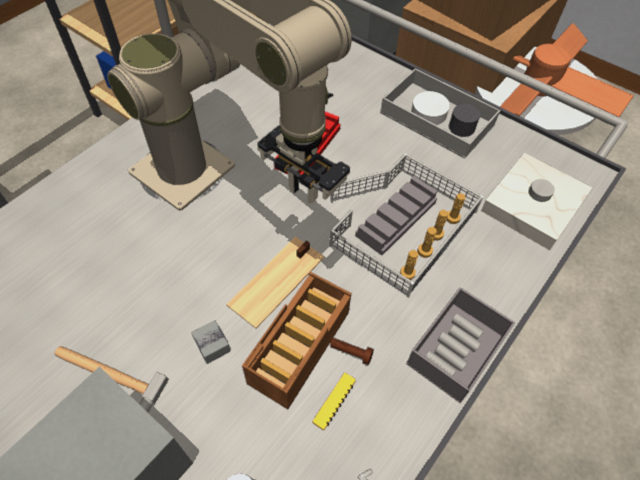

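View pics/top7.png

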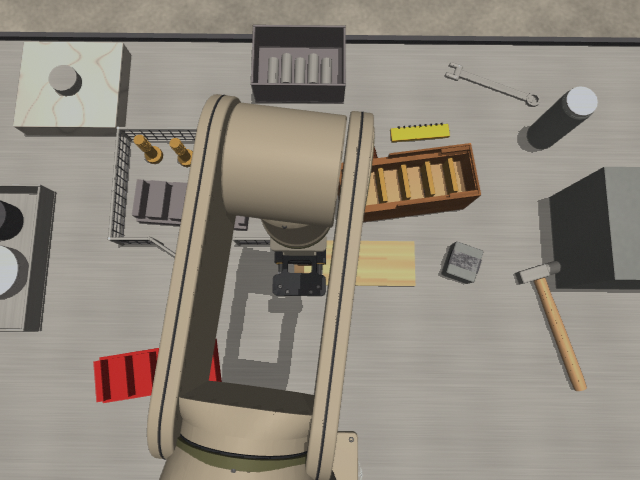

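View pics/b7_scene.png

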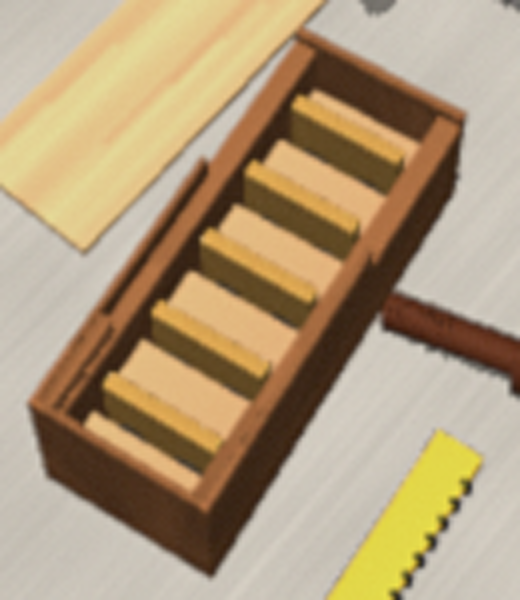

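Lid flat at (275,282), five plates in the box (scene-crop tops at about (348,130), (303,200), (257,265), (210,338) and (162,410)). Checking their poses.

```bash
cat >> ov.py <<'E'
def plates(dx=0,lean=0):
    return [[(-35+dx,y-5,88),(35+dx,y-5,88),(35+dx,y+5,88),(-35+dx,y+5,88)] for y in (-96,-48,0,48,96)]
E
python3 - <<'E'
from ov import *
p=[.606,-.2025,.145]
for n,bx,sc in(('top',(355,135,490,225),5),('scene',(240,270,355,405),5)):
    c=dict(optics.read_camera(n)); c['color']=cv2.imread(f'pics/{n}7.png')[:,:,::-1]
    i=crop(c,*bx,sc); draw(i,c,p,plates()+boxpolys(False)[1:5],sc,np.array(bx[:2])); cv2.imwrite(f'pics/b7o_{n}.png',i)
E
```

```text
(no output)
```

View pics/b7o_scene.png

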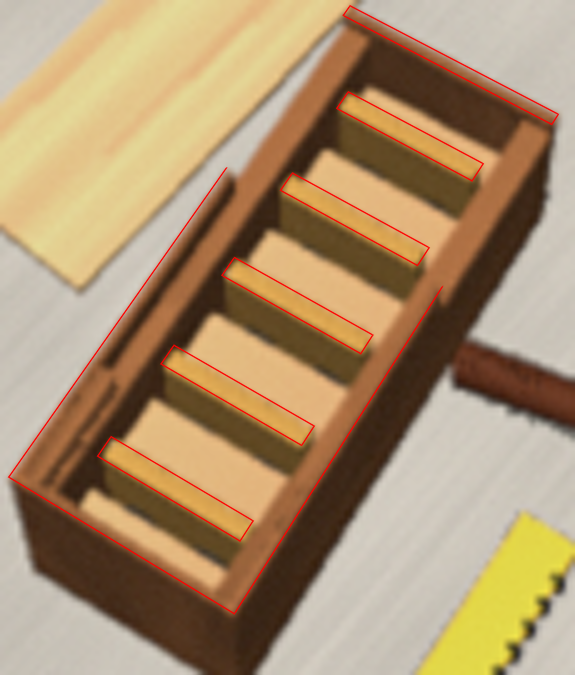

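View pics/b7o_top.png

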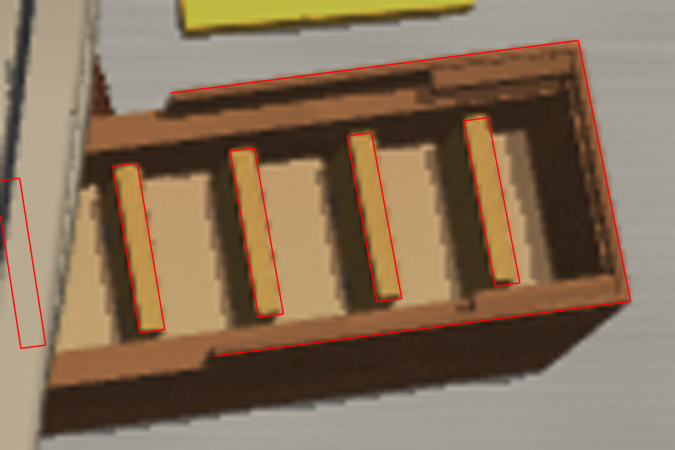

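The overlays match all five plates to a millimetre or so: upright and centred in the nominal slots.

```bash
cat > tg.py <<'E'
from ov import *
B=[.606,-.2025,.145];RK=[.5698,.2394,-.0665]
def tgt(w,y,z):
    q=loc(B if w=='b' else RK,(0,y,0))[0]; plan(q[0],q[1],z,B[2] if w=='b' else RK[2])
if __name__=='__main__': tgt(sys.argv[1],float(sys.argv[2]),float(sys.argv[3]))
E
python3 tg.py b 96 .20; python3 tg.py b -96 .2
```

```text
t 14.15 pos [ 0.4486 -0.0023  0.2336] a0 1.5708 tiltz [-0.002  0.    -1.   ] F [-0.5 -0.5 -0.4] op 0.0369 q [-0.12 -0.29  1.86 -0.    1.57 -0.12]
turn first 1.4258 then shift mm [126.8 124.9  33.6]
t 14.15 pos [ 0.4486 -0.0023  0.2336] a0 1.5708 tiltz [-0.002  0.    -1.   ] F [-0.5 -0.5 -0.4] op 0.0369 q [-0.12 -0.29  1.86 -0.    1.57 -0.12]
turn first 1.4258 then shift mm [126.8 316.9  33.6]
```

{"op": "send_rows", "data": {
  "targets": [
    [-0.45, [0, 0, 0], 0.1426],
    [-0.45, [0, 0, 0], 0.1426],
    [-0.45, [0, 0, 0], 0.1426],
    [-0.45, [0, 0, 0], 0.1426],
    [-0.45, [0, 0, 0], 0.1426],
    [-0.45, [0, 0, 0], 0.1426],
    [-0.45, [0, 0, 0], 0.1426],
    [-0.45, [0, 0, 0], 0.1426],
    [-0.45, [0, 0, 0], 0.1426],
    [-0.45, [0, 0, 0], 0.1426]
  ]
}}

```text
t: 15.15
tool_pos: [0.4482, -0.0022, 0.2326]
orientation: [-3.133, -0.218, 0.006]
force: [-0.6, 0.0, 0.3]
opening: 0.0255
```

{"op": "send_rows", "data": {
  "targets": [
    [-0.45, [10, 20, 0], 0],
    [-0.45, [15, 27, 0], 0],
    [-0.45, [17, 29, 0], 0],
    [-0.45, [17, 29, 0], 0],
    [-0.45, [17, 29, 10], 0],
    [-0.45, [17, 29, 15], 0],
    [-0.45, [17, 29, 15], 0],
    [-0.45, [12, 20, 10], 0],
    [-0.45, [4, 8, 5], 0],
    [-0.45, [0, 0, 0], 0],
    [-0.45, [0, 0, 0], 0]
  ]
}}

```text
t: 16.25
tool_pos: [0.6051, -0.201, 0.1792]
orientation: [-3.132, -0.227, 0.002]
force: [0.7, 0.1, 0.1]
opening: 0.0256
```

```bash
python3 tg.py b 0 .052
```

```text
t 16.25 pos [ 0.6051 -0.201   0.1792] a0 0.145 tiltz [-0.001  0.001 -1.   ] F [0.7 0.1 0.1] op 0.0256 q [-0.4   0.25  1.42  0.    1.47  1.02]
turn first -0.0 then shift mm [  0.7   1.6 127.2]
```

{"op": "send_rows", "data": {
  "targets": [
    [-0.45, [1, 2, 15], 0],
    [-0.45, [0, 0, 25], 0],
    [-0.45, [0, 0, 25], 0],
    [-0.45, [0, 0, 25], 0],
    [-0.45, [0, 0, 15], 0],
    [-0.45, [0, 0, 8], 0],
    [-0.45, [0, 0, 0], 0],
    [-0.45, [0, 0, 0], 0]
  ]
}}

```text
t: 17.05
tool_pos: [0.6077, -0.2038, 0.0679]
orientation: [3.133, 0.227, 0.002]
force: [0.0, -0.1, 1.2]
opening: 0.0256
```

```bash
python3 tg.py b 0 .052; python3 - <<'E'
from ov import *
c=snap('scene'); cv2.imwrite('pics/b8.png',crop(c,220,230,380,350,5))
E
```

```text
t 17.05 pos [ 0.6077 -0.2038  0.0679] a0 0.145 tiltz [ 0.002 -0.001 -1.   ] F [ 0.  -0.1  1.2] op 0.0256 q [-0.4   0.35  1.52 -0.    1.27  1.02]
turn first -0.0 then shift mm [-1.5 -1.6 15.9]
```

View pics/b8.png

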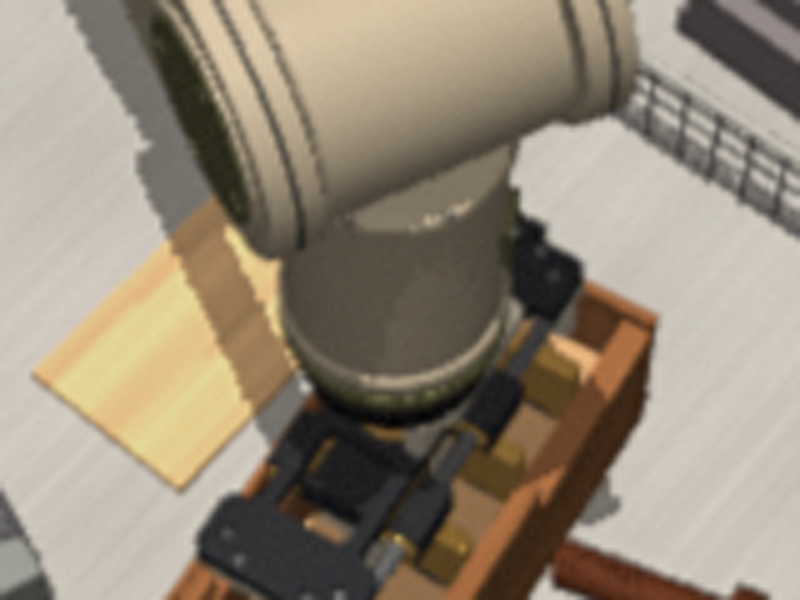

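The middle plate at crop (480,470) sits between the jaws, its neighbours clear. Finishing the descent and gripping.

{"op": "send_rows", "data": {
  "targets": [
    [-0.45, [-0.5, -0.5, 7], 0],
    [-0.45, [0, 0, 6], 0],
    [-0.45, [0, 0, 1], 0],
    [-1, [0, 0, 0], 0],
    [-1, [0, 0, 0], 0],
    [-1, [0, 0, 0], 0],
    [-1, [0, 0, 0], 0]
  ],
  "newtons": 45
}}

```text
t: 17.8
tool_pos: [0.6066, -0.2032, 0.0528]
orientation: [3.133, 0.227, 0.0]
force: [-0.4, 0.6, -0.9]
opening: 0.0097
```

{"op": "send_rows", "data": {
  "targets": [
    [-1, [0, 0, -8], 0],
    [-1, [0, 0, -15], 0],
    [-1, [0, 0, -25], 0],
    [-1, [0, 0, -30], 0],
    [-1, [0, 0, -30], 0],
    [-1, [0, 0, -25], 0],
    [-1, [0, 0, 0], 0]
  ]
}}

```text
t: 18.5
tool_pos: [0.6092, -0.2044, 0.1923]
orientation: [3.129, 0.227, 0.013]
force: [1.6, 0.0, -2.7]
opening: 0.0097
```

```bash
python3 tg.py r 0 .19
```

```text
t 18.5 pos [ 0.6092 -0.2044  0.1923] a0 0.1448 tiltz [ 0.009 -0.004 -1.   ] F [ 1.6  0.  -2.7] op 0.0097 q [-0.4   0.25  1.4  -0.    1.48  1.02]
turn first 0.2113 then shift mm [ -68.8 -440.2    2.3]
```

{"op": "send_rows", "data": {
  "targets": [
    [-1, [0, 0, 0], 0.07],
    [-1, [0, 0, 0], 0.0713],
    [-1, [0, 0, 0], 0.07],
    [-1, [-3, -20, 0], 0],
    [-1, [-5, -33, 0], 0],
    [-1, [-6, -37, 0], 0],
    [-1, [-6, -37, 0], 0],
    [-1, [-6, -37, 0], 0],
    [-1, [-6, -37, 0], 0],
    [-1, [-6, -37, 0], 0],
    [-1, [-6, -37, 0], 0],
    [-1, [-6, -37, 0], 0]
  ]
}}

```text
t: 19.7
tool_pos: [0.5759, 0.1136, 0.1848]
orientation: [-3.14, 0.102, 0.002]
force: [0.6, -0.5, -3.5]
opening: 0.0097
```

{"op": "send_rows", "data": {
  "targets": [
    [-1, [-6, -37, 0], 0],
    [-1, [-6, -37, 0], 0],
    [-1, [-4, -28, 0], 0],
    [-1, [-2, -20, 0], 0],
    [-1, [-1, -8, 0], 0],
    [-1, [0, 0, 0], 0],
    [-1, [0, 0, 0], 0],
    [-1, [0, 0, 0], 0]
  ]
}}

```text
t: 20.5
tool_pos: [0.5671, 0.2412, 0.1855]
orientation: [3.139, -0.106, -0.0]
force: [0.7, -0.5, -3.0]
opening: 0.0097
```

```bash
python3 tg.py r 0 .19;  python3 - <<'E'
from ov import *
c=snap('scene','s9'); cv2.imwrite('pics/b9.png',crop(c,325,130,485,250,5))
c=snap('top','t9'); cv2.imwrite('pics/b9t.png',crop(c,110,140,270,260,5))
E
python3 tg.py r 0 .19
```

```text
t 20.5 pos [0.5671 0.2412 0.1855] a0 -0.0675 tiltz [-0. -0. -1.] F [ 0.7 -0.5 -3. ] op 0.0097 q [ 0.32  0.19  1.48 -0.    1.47  1.96]
turn first -0.001 then shift mm [ 2.9  1.6 -4.5]
t 20.6 pos [0.5672 0.2413 0.1857] a0 -0.0678 tiltz [ 0. -0. -1.] F [ 0.6 -0.7 -3.8] op 0.0096 q [ 0.32  0.19  1.48 -0.    1.47  1.96]
turn first -0.0013 then shift mm [ 2.7  1.7 -4.3]
```

View pics/b9.png

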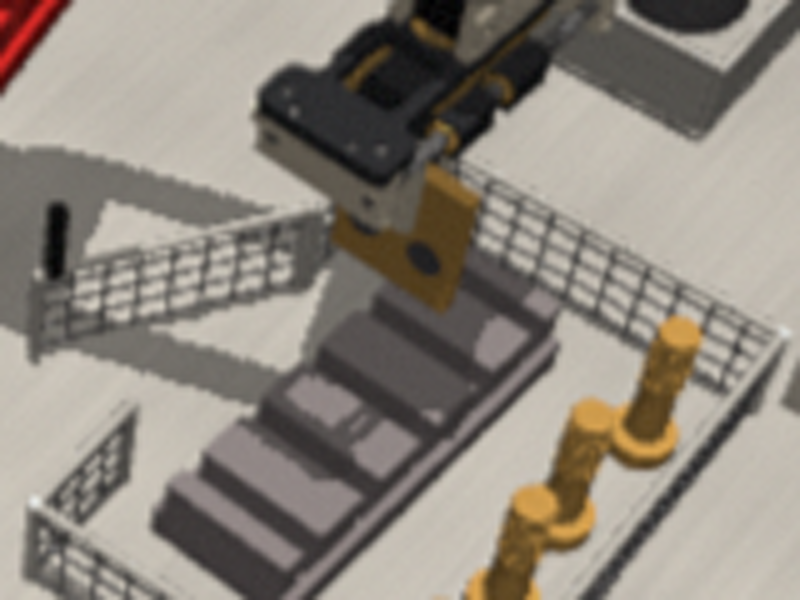

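View pics/b9t.png

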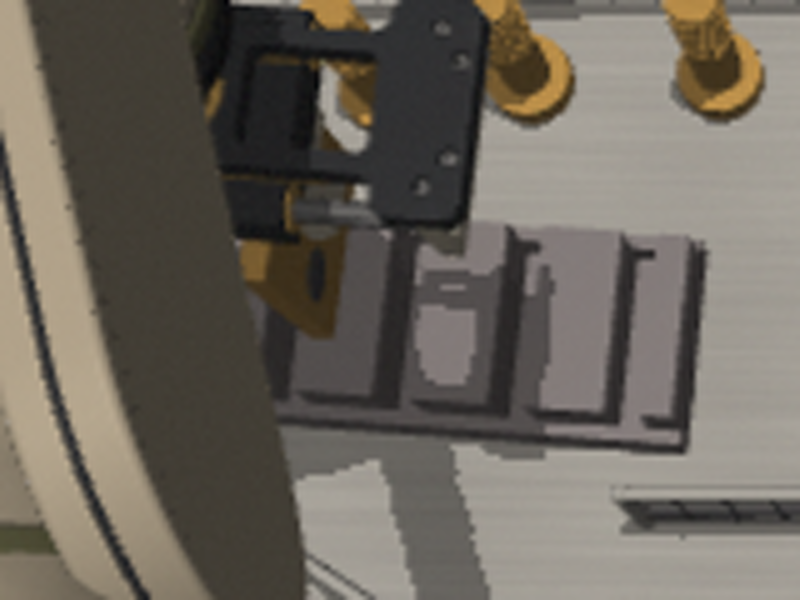

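The plate is held square over the rack and its lower corner shows at crop (445,300). Down to just above the slot for a check.

{"op": "send_rows", "data": {
  "targets": [
    [-1, [2.8, 1.7, 10], -0.001],
    [-1, [0, 0, 20], 0],
    [-1, [0, 0, 25], 0],
    [-1, [0, 0, 15], 0],
    [-1, [0, 0, 10], 0],
    [-1, [0, 0, 0], 0],
    [-1, [0, 0, 0], 0]
  ]
}}

```text
t: 21.3
tool_pos: [0.5701, 0.2405, 0.1063]
orientation: [-3.14, 0.103, -0.001]
force: [0.1, 0.2, -2.8]
opening: 0.0097
```

```bash
python3 tg.py r 0 .055;  python3 - <<'E'
from ov import *
s=robot.read_state();p=s['tool_pos'];zb=p[2]-.0448
M=RT(s['orientation']);a=np.arctan2(M[1,0],M[0,0])
pp=[p[0],p[1],a]; z=zb*1e3
pl=[[(-35,-5,z),(35,-5,z),(35,5,z),(-35,5,z)],[(-35,-5,z+80),(35,-5,z+80),(35,5,z+80),(-35,5,z+80)]]
for n,bx,sc in (('scene',(345,160,450,265),6),('top',(110,140,270,260),5)):
    c=snap(n); i=crop(c,*bx,sc); cv2.imwrite('pics/ca_'+n+'.png',i); draw(i,c,pp,pl,sc,np.array(bx[:2])); draw(i,c,[.5698,.2394,-.0665],rackpolys()[:6],sc,np.array(bx[:2]),(0,255,0)); cv2.imwrite('pics/c_'+n+'.png',i)
E
```

```text
t 21.3 pos [0.5701 0.2405 0.1063] a0 -0.0656 tiltz [ 0.001  0.    -1.   ] F [ 0.1  0.2 -2.8] op 0.0097 q [0.32 0.26 1.55 0.   1.33 1.95]
turn first 0.0009 then shift mm [-0.2  1.2 51.3]
```

View pics/c_scene.png

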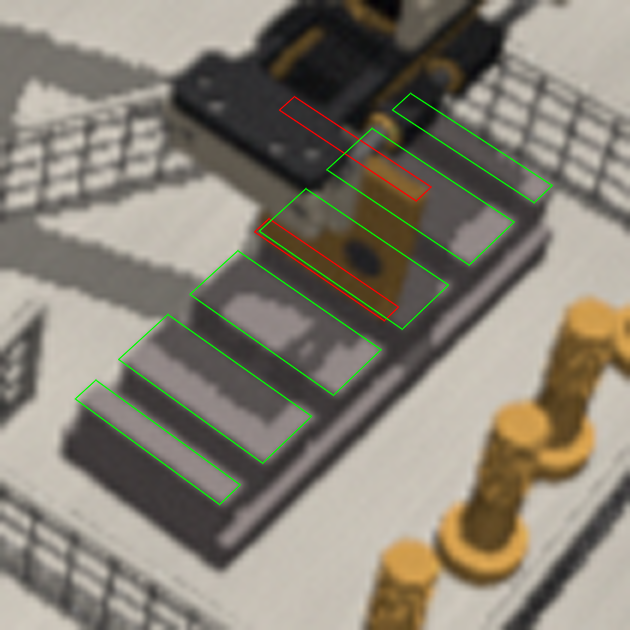

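View pics/ca_scene.png

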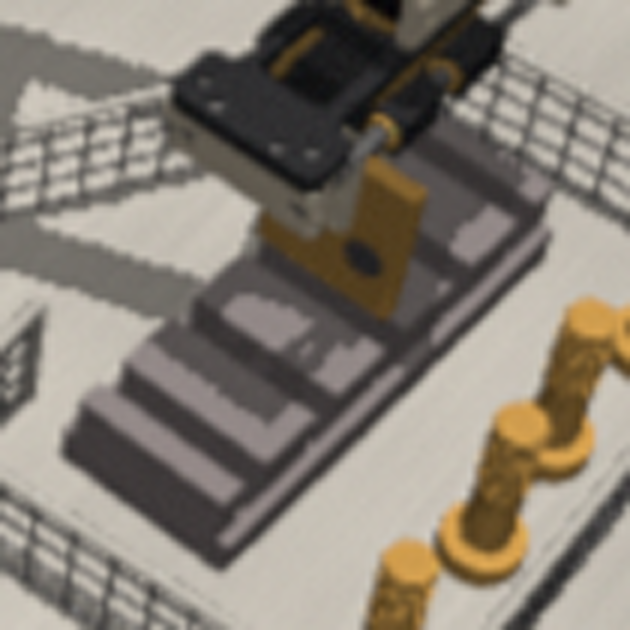

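View pics/c_top.png

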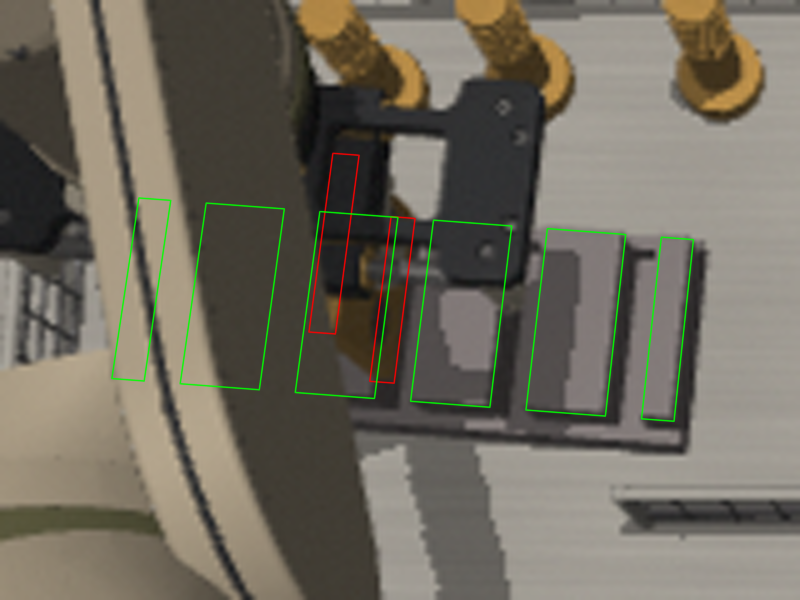

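The overlay agrees: the plate (red) hangs over slot 0 between the blocks (green). Inserting in guarded steps.

{"op": "send_rows", "data": {
  "targets": [
    [-1, [0, 1, 6], 0],
    [-1, [0, 0, 6], 0],
    [-1, [0, 0, 6], 0],
    [-1, [0, 0, 4], 0],
    [-1, [0, 0, 0], 0]
  ]
}}

```text
t: 21.9
tool_pos: [0.5688, 0.2393, 0.0824]
orientation: [3.139, -0.103, -0.003]
force: [-0.2, -0.1, -3.1]
opening: 0.0096
```

{"op": "send_rows", "data": {
  "targets": [
    [-1, [0, 0, 7], 0],
    [-1, [0, 0, 7], 0],
    [-1, [0, 0, 7], 0],
    [-1, [0, 0, 4], 0],
    [-1, [0, 0, 2], 0],
    [-1, [0, 0, 1], 0],
    [-1, [0, 0, 0], 0]
  ]
}}

```text
t: 22.6
tool_pos: [0.5697, 0.2395, 0.0557]
orientation: [-3.14, 0.103, -0.0]
force: [-0.1, -0.3, -4.9]
opening: 0.0099
```

```bash
python3 tg.py r 0 .0528
```

```text
t 22.6 pos [0.5697 0.2395 0.0557] a0 -0.0655 tiltz [ 0.  0. -1.] F [-0.1 -0.3 -4.9] op 0.0099 q [0.32 0.31 1.59 0.   1.24 1.95]
turn first 0.001 then shift mm [0.2 0.1 2.9]
```

{"op": "send_rows", "data": {
  "targets": [
    [-1, [0, 0, 2], 0],
    [-1, [0, 0, 1], 0],
    [-1, [0, 0, 0], 0],
    [-1, [0, 0, 0], 0]
  ]
}}

```text
t: 23.0
tool_pos: [0.5697, 0.2395, 0.0528]
orientation: [-3.14, 0.103, -0.0]
force: [1.0, -0.3, -3.1]
opening: 0.0097
```

About 1 mm or less to the floor; releasing.

{"op": "send_rows", "data": {
  "targets": [
    [-1, [0, 0, 1], 0],
    [-0.45, [0, 0, 0], 0],
    [-0.45, [0, 0, 0], 0],
    [-0.45, [0, 0, 0], 0],
    [-0.45, [0, 0, -8], 0],
    [-0.45, [0, 0, -25], 0],
    [-0.45, [0, 0, -35], 0],
    [-0.45, [0, 0, -35], 0],
    [-0.45, [0, 0, -30], 0],
    [-0.45, [0, 0, 0], 0]
  ]
}}

```text
t: 24.0
tool_pos: [0.5727, 0.2405, 0.1918]
orientation: [-3.136, 0.103, -0.015]
force: [1.0, 0.3, 0.5]
opening: 0.0255
```

```bash
python3 tg.py b 48 .18;  python3 - <<'E'
from ov import *
c=snap('scene','s10'); cv2.imwrite('pics/b10.png',crop(c,325,130,485,250,5))
E
```

```text
t 24.0 pos [0.5727 0.2405 0.1918] a0 -0.0655 tiltz [ 0.01   0.003 -1.   ] F [1.  0.3 0.5] op 0.0255 q [ 0.32  0.19  1.47 -0.    1.47  1.95]
turn first -0.2105 then shift mm [-31.1 395.2  11.8]
```

View pics/b10.png

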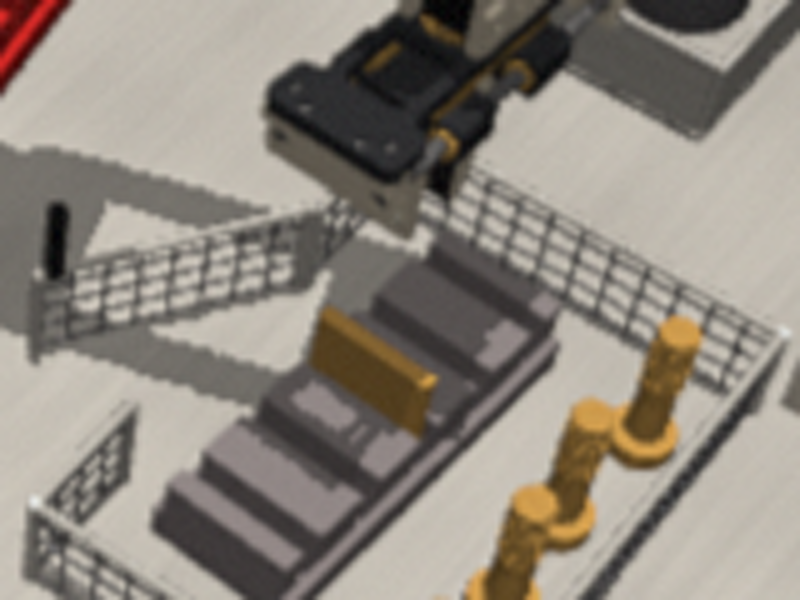

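Plate seated upright in the middle slot at crop (375,370). Next: box slot +48.

{"op": "send_rows", "data": {
  "targets": [
    [-0.45, [0, 0, 0], -0.07],
    [-0.45, [0, 0, 0], -0.07],
    [-0.45, [0, 0, 0], -0.07],
    [-0.45, [-2, 20, 0], 0],
    [-0.45, [-3, 32, 0], 0],
    [-0.45, [-3, 37, 0], 0],
    [-0.45, [-3, 37, 0], 0],
    [-0.45, [-3, 37, 0], 0],
    [-0.45, [-3, 37, 0], 0],
    [-0.45, [-3, 37, 0], 0],
    [-0.45, [-3, 37, 0], 0],
    [-0.45, [-3, 37, 0], 0]
  ]
}}

```text
t: 25.25
tool_pos: [0.5878, -0.0734, 0.1834]
orientation: [-3.133, -0.227, 0.003]
force: [0.6, 0.5, 0.3]
opening: 0.025
```

{"op": "send_rows", "data": {
  "targets": [
    [-0.45, [-2, 36, 0], 0],
    [-0.45, [-2, 28, 0], 0],
    [-0.45, [-1, 16, 0], 0],
    [-0.45, [0, 4, 0], 0],
    [-0.45, [0, 0, 0], 0],
    [-0.45, [0, 0, 0], 0],
    [-0.45, [0, 0, 0], 0]
  ]
}}

```text
t: 25.95
tool_pos: [0.5959, -0.1545, 0.1847]
orientation: [-3.133, -0.229, -0.0]
force: [0.4, 0.1, -0.7]
opening: 0.0255
```

```bash
python3 tg.py b 48 .053;  python3 - <<'E'
from ov import *
c=snap('scene','s11')
E
python3 tg.py b 48 .053
```

```text
t 25.95 pos [ 0.5959 -0.1545  0.1847] a0 0.1461 tiltz [ 0.  0. -1.] F [ 0.4  0.1 -0.7] op 0.0255 q [-0.34  0.19  1.49  0.    1.47  1.09]
turn first 0.0011 then shift mm [  3.1   1.  131.7]
t 26.0 pos [ 0.5959 -0.1546  0.1847] a0 0.146 tiltz [ 0.  0. -1.] F [-0.1  0.8 -0.1] op 0.0258 q [-0.34  0.19  1.49  0.    1.47  1.09]
turn first 0.001 then shift mm [  3.1   0.8 131.7]
```

View pics/s11.png

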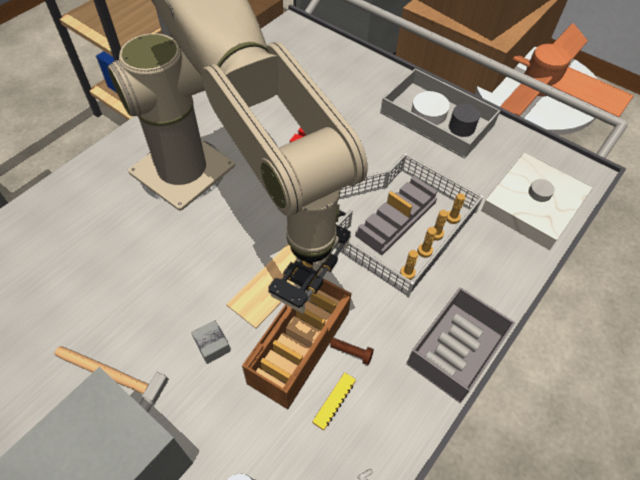

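Nothing disturbed; the tool is over slot +48 at (310,275). Descend and grip.

{"op": "send_rows", "data": {
  "targets": [
    [-0.45, [3, 1, 15], 0],
    [-0.45, [0, 0, 25], 0],
    [-0.45, [0, 0, 25], 0],
    [-0.45, [0, 0, 25], 0],
    [-0.45, [0, 0, 20], 0],
    [-0.45, [0, 0, 12], 0],
    [-0.45, [0, 0, 6], 0],
    [-0.45, [0, 0, 3], 0],
    [-0.45, [0, 0, 0], 0],
    [-0.45, [0, 0, 0], 0]
  ]
}}

```text
t: 27.0
tool_pos: [0.5997, -0.1567, 0.0548]
orientation: [3.133, 0.227, 0.003]
force: [0.7, -0.4, 0.1]
opening: 0.0256
```

{"op": "send_rows", "data": {
  "targets": [
    [-1, [0, 0, 0], 0],
    [-1, [0, 0, 0], 0],
    [-1, [0, 0, 0], 0],
    [-1, [0, 0, 0], 0]
  ]
}}

```text
t: 27.4
tool_pos: [0.5993, -0.1563, 0.0543]
orientation: [-3.133, -0.227, -0.001]
force: [-0.8, 1.5, 4.0]
opening: 0.0099
```

```bash
python3 tg.py b 48 .053
```

```text
t 27.4 pos [ 0.5993 -0.1563  0.0543] a0 0.1445 tiltz [ 0.001  0.    -1.   ] F [-0.8  1.5  4. ] op 0.0099 q [-0.34  0.31  1.59  0.    1.24  1.09]
turn first -0.0005 then shift mm [-0.  -1.3  1.3]
```

{"op": "send_rows", "data": {
  "targets": [
    [-1, [0, 0, -8], 0],
    [-1, [0, 0, -15], 0],
    [-1, [0, 0, -25], 0],
    [-1, [0, 0, -30], 0],
    [-1, [0, 0, -30], 0],
    [-1, [0, 0, -25], 0],
    [-1, [0, 0, 0], 0],
    [-1, [0, 0, 0], 0.07],
    [-1, [0, 0, 0], 0.07],
    [-1, [0, 0, 0], 0.071]
  ]
}}

```text
t: 28.4
tool_pos: [0.5979, -0.1562, 0.1848]
orientation: [-3.139, 0.109, 0.004]
force: [-0.4, 0.6, -4.9]
opening: 0.0096
```

```bash
python3 tg.py r 48 .19
```

```text
t 28.4 pos [ 0.5979 -0.1562  0.1848] a0 -0.0695 tiltz [-0.002  0.001 -1.   ] F [-0.4  0.6 -4.9] op 0.0096 q [-0.34  0.2   1.47 -0.    1.47  1.3 ]
turn first -0.003 then shift mm [ -54.4 -440.9   -5.2]
```

{"op": "send_rows", "data": {
  "targets": [
    [-1, [-2, -16, 0], 0],
    [-1, [-4, -30, 0], 0],
    [-1, [-5, -37, 0], 0],
    [-1, [-5, -37, 0], 0],
    [-1, [-5, -37, 0], 0],
    [-1, [-5, -37, 0], 0],
    [-1, [-5, -37, 0], 0],
    [-1, [-5, -37, 0], 0],
    [-1, [-5, -37, 0], 0],
    [-1, [-5, -37, 0], 0],
    [-1, [-3, -36, 0], 0],
    [-1, [-2, -30, 0], 0]
  ]
}}

```text
t: 29.6
tool_pos: [0.5735, 0.2567, 0.1854]
orientation: [3.14, -0.1, -0.003]
force: [1.0, 0.6, -5.3]
opening: 0.0097
```

{"op": "send_rows", "data": {
  "targets": [
    [-1, [-1, -18, 0], 0],
    [-1, [0, -11, 0], 0],
    [-1, [0, -4, 0], 0],
    [-1, [0, 0, 0], 0],
    [-1, [0, 0, 0], 0],
    [-1, [0, 0, 0], 0],
    [-1, [0, 0, 0], 0]
  ]
}}

```text
t: 30.3
tool_pos: [0.5766, 0.2862, 0.1868]
orientation: [3.14, -0.106, 0.0]
force: [0.4, -0.1, -4.9]
opening: 0.0098
```

```bash
python3 tg.py r 48 .105
```

```text
t 30.3 pos [0.5766 0.2862 0.1868] a0 -0.0676 tiltz [ 0. -0. -1.] F [ 0.4 -0.1 -4.9] op 0.0098 q [ 0.38  0.26  1.4  -0.    1.48  2.02]
turn first -0.0011 then shift mm [-3.6 -0.9 81.8]
```

{"op": "send_rows", "data": {
  "targets": [
    [-1, [-3.5, -1, 10], -0.001],
    [-1, [0, 0, 20], 0],
    [-1, [0, 0, 25], 0],
    [-1, [0, 0, 15], 0],
    [-1, [0, 0, 10], 0],
    [-1, [0, 0, 0], 0],
    [-1, [0, 0, 0], 0]
  ]
}}

```text
t: 31.0
tool_pos: [0.5733, 0.2884, 0.1073]
orientation: [-3.14, 0.103, -0.001]
force: [0.6, 0.5, -4.6]
opening: 0.0097
```

```bash
python3 tg.py r 48 .0543
```

```text
t 31.0 pos [0.5733 0.2884 0.1073] a0 -0.0655 tiltz [ 0.001  0.    -1.   ] F [ 0.6  0.5 -4.6] op 0.0097 q [0.39 0.31 1.48 0.   1.34 2.02]
turn first 0.001 then shift mm [-0.2  1.2 53. ]
```

{"op": "send_rows", "data": {
  "targets": [
    [-1, [0, 1, 6], 0],
    [-1, [0, 0, 6], 0],
    [-1, [0, 0, 6], 0],
    [-1, [0, 0, 4], 0],
    [-1, [0, 0, 0], 0]
  ]
}}

```text
t: 31.5
tool_pos: [0.5722, 0.2872, 0.0836]
orientation: [3.139, -0.103, -0.002]
force: [-0.7, 0.5, -6.0]
opening: 0.0098
```

```bash
python3 tg.py r 48 .0543
```

```text
t 31.5 pos [0.5722 0.2872 0.0836] a0 -0.0655 tiltz [-0.001 -0.    -1.   ] F [-0.7  0.5 -6. ] op 0.0098 q [0.38 0.33 1.5  0.   1.3  2.02]
turn first 0.001 then shift mm [ 0.7 -0.2 29.3]
```

{"op": "send_rows", "data": {
  "targets": [
    [-1, [0.5, 0, 7], 0],
    [-1, [0, 0, 7], 0],
    [-1, [0, 0, 7], 0],
    [-1, [0, 0, 4], 0],
    [-1, [0, 0, 3], 0],
    [-1, [0, 0, 1], 0],
    [-1, [0, 0, 0], 0],
    [-1, [0, 0, 0], 0]
  ]
}}

```text
t: 32.3
tool_pos: [0.5735, 0.2873, 0.056]
orientation: [-3.14, 0.103, -0.001]
force: [0.2, -0.3, -5.5]
opening: 0.0095
```

{"op": "send_rows", "data": {
  "targets": [
    [-1, [0, 0, 1.5], 0],
    [-1, [0, 0, 1], 0],
    [-1, [0, 0, 0], 0],
    [-0.45, [0, 0, 0], 0],
    [-0.45, [0, 0, 0], 0],
    [-0.45, [0, 0, 0], 0],
    [-0.45, [0, 0, -8], 0],
    [-0.45, [0, 0, -25], 0],
    [-0.45, [0, 0, -35], 0],
    [-0.45, [0, 0, -35], 0],
    [-0.45, [0, 0, -30], 0],
    [-0.45, [0, 0, 0], -0.07]
  ]
}}

```text
t: 33.5
tool_pos: [0.5764, 0.2885, 0.1936]
orientation: [-3.138, -0.008, -0.015]
force: [0.6, -0.2, -0.2]
opening: 0.0263
```

{"op": "send_rows", "data": {
  "targets": [
    [-0.45, [0, 0, 0], -0.07],
    [-0.5, [0, 0, 0], -0.07]
  ]
}}

```text
t: 33.7
tool_pos: [0.5737, 0.2874, 0.1874]
orientation: [-3.133, -0.231, -0.002]
force: [-0.2, -0.5, -0.3]
opening: 0.0239
```

```bash
python3 tg.py b 96 .19;  python3 - <<'E'
from ov import *
c=snap('scene','s12'); cv2.imwrite('pics/b12.png',crop(c,325,130,485,250,5))
E
python3 tg.py b 96 .19
```

```text
t 33.7 pos [0.5737 0.2874 0.1874] a0 0.1474 tiltz [ 0.001  0.001 -1.   ] F [-0.2 -0.5 -0.3] op 0.0239 q [0.38 0.26 1.4  0.   1.48 1.81]
turn first 0.0024 then shift mm [-38.8 393.4  -2.6]
t 33.75 pos [0.5735 0.2873 0.1871] a0 0.1516 tiltz [ 0.001  0.    -1.   ] F [-0.6 -0.   0.9] op 0.0236 q [0.38 0.26 1.4  0.   1.48 1.8 ]
turn first 0.0066 then shift mm [-38.6 393.4  -2.9]
```

View pics/s12.png

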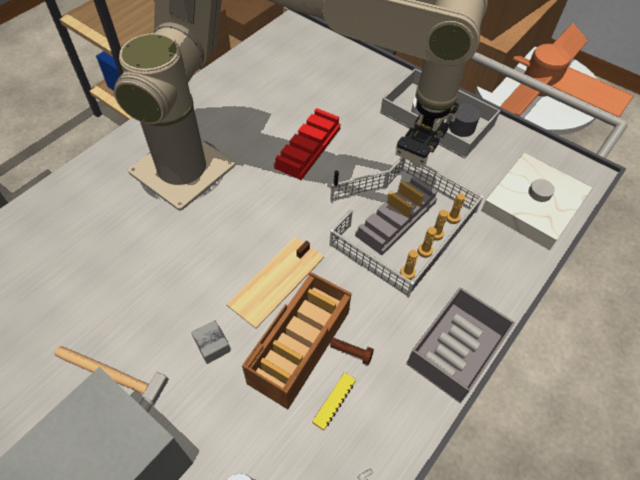

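Two plates seated (400,200) and (411,188), three left in the box. Next: box slot +96, with a narrower opening because of the end wall.

{"op": "send_rows", "data": {
  "targets": [
    [-0.55, [-2, 18, 0], 0.004],
    [-0.55, [-3, 30, 0], 0],
    [-0.55, [-4, 37, 0], 0],
    [-0.55, [-4, 37, 0], 0],
    [-0.55, [-4, 37, 0], 0],
    [-0.55, [-4, 37, 0], 0],
    [-0.55, [-4, 37, 0], 0],
    [-0.55, [-4, 37, 0], 0],
    [-0.55, [-4, 37, 0], 0],
    [-0.55, [-3, 37, 0], 0],
    [-0.55, [-2, 30, 0], 0],
    [-0.55, [-1, 14, 0], 0]
  ]
}}

```text
t: 34.95
tool_pos: [0.5885, -0.1058, 0.1864]
orientation: [3.133, 0.213, -0.0]
force: [0.4, 0.6, 0.8]
opening: 0.0214
```

{"op": "send_rows", "data": {
  "targets": [
    [-0.55, [0, 5, 0], 0],
    [-0.55, [0, 0, 0], 0],
    [-0.55, [0, 0, 0], 0],
    [-0.55, [0, 0, 0], 0],
    [-0.55, [0, 0, 0], 0]
  ]
}}

```text
t: 35.45
tool_pos: [0.5899, -0.1062, 0.1862]
orientation: [-3.134, -0.223, -0.0]
force: [-0.3, -0.0, 0.5]
opening: 0.0211
```

```bash
python3 tg.py b 96 .054
```

```text
t 35.45 pos [ 0.5899 -0.1062  0.1862] a0 0.1419 tiltz [ 0.  0. -1.] F [-0.3 -0.   0.5] op 0.0211 q [-0.26  0.15  1.53  0.    1.47  1.17]
turn first -0.0031 then shift mm [  2.    1.6 132.2]
```

{"op": "send_rows", "data": {
  "targets": [
    [-0.55, [2, 1, 15], -0.003],
    [-0.55, [0, 0, 20], 0],
    [-0.55, [0, 0, 20], 0],
    [-0.55, [0, 0, 15], 0],
    [-0.55, [0, 0, 0], 0],
    [-0.55, [0, 0, 0], 0],
    [-0.55, [0, 0, 0], 0]
  ]
}}

```text
t: 36.15
tool_pos: [0.5927, -0.1082, 0.1173]
orientation: [3.133, 0.225, 0.003]
force: [-0.1, -0.5, 0.8]
opening: 0.021
```

```bash
python3 tg.py b 96 .054;  python3 - <<'E'
from ov import *
c=snap('scene','s13'); cv2.imwrite('pics/b13.png',crop(c,240,220,380,325,5))
E
```

```text
t 36.15 pos [ 0.5927 -0.1082  0.1173] a0 0.1436 tiltz [ 0.002 -0.    -1.   ] F [-0.1 -0.5  0.8] op 0.021 q [-0.27  0.2   1.6   0.    1.34  1.16]
turn first -0.0014 then shift mm [-0.5 -0.8 63.3]
```

View pics/b13.png

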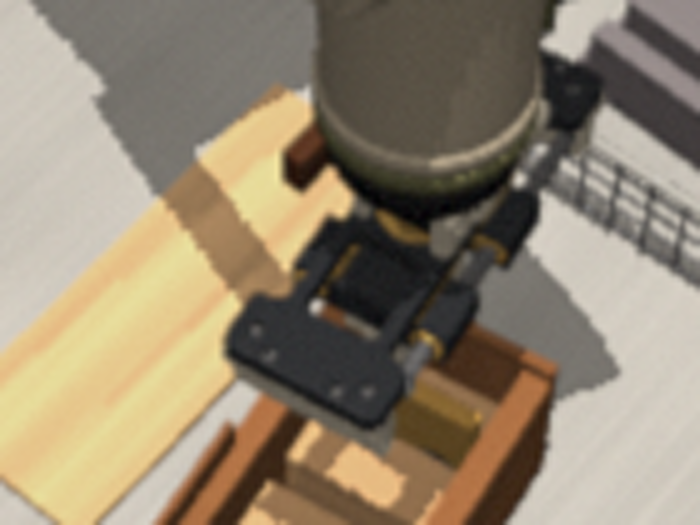

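The plate is at crop (445,415) under the jaws, with no contact. Continuing down and gripping.

{"op": "send_rows", "data": {
  "targets": [
    [-0.55, [0, -0.5, 12], 0],
    [-0.55, [0, 0, 15], 0],
    [-0.55, [0, 0, 15], 0],
    [-0.55, [0, 0, 12], 0],
    [-0.55, [0, 0, 7], 0],
    [-0.55, [0, 0, 2], 0],
    [-0.55, [0, 0, 0], 0],
    [-0.55, [0, 0, 0], 0]
  ]
}}

```text
t: 37.0
tool_pos: [0.5924, -0.1077, 0.0538]
orientation: [3.133, 0.225, 0.002]
force: [-0.3, -0.6, 0.0]
opening: 0.0209
```

{"op": "send_rows", "data": {
  "targets": [
    [-1, [0, 0, 0], 0],
    [-1, [0, 0, 0], 0],
    [-1, [0, 0, 0], 0],
    [-1, [0, 0, 0], 0]
  ]
}}

```text
t: 37.4
tool_pos: [0.5924, -0.1077, 0.0539]
orientation: [3.133, 0.225, 0.002]
force: [0.1, -0.6, 3.9]
opening: 0.01
```

```bash
python3 tg.py b 96 .053
```

```text
t 37.4 pos [ 0.5924 -0.1077  0.0539] a0 0.1435 tiltz [ 0.001 -0.    -1.   ] F [ 0.1 -0.6  3.9] op 0.01 q [-0.27  0.27  1.64 -0.    1.23  1.16]
turn first -0.0015 then shift mm [-0.2 -0.3  0.9]
```

{"op": "send_rows", "data": {
  "targets": [
    [-1, [0, 0, -8], 0],
    [-1, [0, 0, -15], 0],
    [-1, [0, 0, -25], 0],
    [-1, [0, 0, -30], 0],
    [-1, [0, 0, -30], 0],
    [-1, [0, 0, -25], 0],
    [-1, [0, 0, 0], 0],
    [-1, [0, 0, 0], 0.07],
    [-1, [0, 0, 0], 0.07],
    [-1, [0, 0, 0], 0.07]
  ]
}}

```text
t: 38.4
tool_pos: [0.5908, -0.1073, 0.1843]
orientation: [-3.139, 0.109, 0.004]
force: [0.7, -0.2, -4.4]
opening: 0.0099
```

```bash
python3 tg.py r 96 .19
```

```text
t 38.4 pos [ 0.5908 -0.1073  0.1843] a0 -0.0694 tiltz [-0.003  0.001 -1.   ] F [ 0.7 -0.2 -4.4] op 0.0099 q [-0.26  0.15  1.53  0.    1.46  1.38]
turn first -0.0029 then shift mm [ -44.  -440.5   -5.7]
```

{"op": "send_rows", "data": {
  "targets": [
    [-1, [-2, -16, 0], 0],
    [-1, [-4, -30, 0], 0],
    [-1, [-4, -37, 0], 0],
    [-1, [-4, -37, 0], 0],
    [-1, [-4, -37, 0], 0],
    [-1, [-4, -37, 0], 0],
    [-1, [-4, -37, 0], 0],
    [-1, [-4, -37, 0], 0],
    [-1, [-4, -37, 0], 0],
    [-1, [-4, -37, 0], 0],
    [-1, [-3, -36, 0], 0],
    [-1, [-3, -30, 0], 0]
  ]
}}

```text
t: 39.6
tool_pos: [0.5734, 0.3051, 0.1847]
orientation: [3.14, -0.1, -0.003]
force: [0.5, -0.8, -4.9]
opening: 0.0096
```

{"op": "send_rows", "data": {
  "targets": [
    [-1, [-2, -18, 0], 0],
    [-1, [-1, -11, 0], 0],
    [-1, [0, -4, 0], 0],
    [-1, [0, 0, 0], 0],
    [-1, [0, 0, 0], 0],
    [-1, [0, 0, 0], 0],
    [-1, [0, 0, 0], 0]
  ]
}}

```text
t: 40.3
tool_pos: [0.5746, 0.3347, 0.1863]
orientation: [3.14, -0.106, 0.0]
force: [-0.2, 0.3, -4.3]
opening: 0.0097
```

```bash
python3 tg.py r 96 .105
```

```text
t 40.3 pos [0.5746 0.3347 0.1863] a0 -0.0676 tiltz [ 0. -0. -1.] F [-0.2  0.3 -4.3] op 0.0097 q [ 0.45  0.32  1.33 -0.    1.49  2.09]
turn first -0.0011 then shift mm [ 1.6 -0.6 81.3]
```

{"op": "send_rows", "data": {
  "targets": [
    [-1, [1.5, -1, 10], -0.001],
    [-1, [0, 0, 20], 0],
    [-1, [0, 0, 25], 0],
    [-1, [0, 0, 15], 0],
    [-1, [0, 0, 10], 0],
    [-1, [0, 0, 0], 0],
    [-1, [0, 0, 0], 0]
  ]
}}

```text
t: 41.0
tool_pos: [0.5762, 0.3367, 0.1068]
orientation: [-3.14, 0.103, -0.001]
force: [-0.5, -0.3, -3.9]
opening: 0.0097
```

```bash
python3 tg.py r 96 .0539
```

```text
t 41.0 pos [0.5762 0.3367 0.1068] a0 -0.0654 tiltz [ 0.001  0.    -1.   ] F [-0.5 -0.3 -3.9] op 0.0097 q [ 0.45  0.38  1.4  -0.    1.36  2.09]
turn first 0.0011 then shift mm [ 0.1  1.5 52.9]
```

{"op": "send_rows", "data": {
  "targets": [
    [-1, [0, 1, 6], 0],
    [-1, [0, 0, 6], 0],
    [-1, [0, 0, 6], 0],
    [-1, [0, 0, 4], 0],
    [-1, [0, 0, 0], 0]
  ]
}}

```text
t: 41.5
tool_pos: [0.5751, 0.3351, 0.0829]
orientation: [3.139, -0.103, -0.003]
force: [0.2, 0.2, -5.5]
opening: 0.0094
```

```bash
python3 tg.py r 96 .0539
```

```text
t 41.5 pos [0.5751 0.3351 0.0829] a0 -0.0655 tiltz [-0.002 -0.001 -1.   ] F [ 0.2  0.2 -5.5] op 0.0094 q [ 0.45  0.4   1.42 -0.    1.32  2.09]
turn first 0.001 then shift mm [ 1.1 -0.1 29. ]
```

{"op": "send_rows", "data": {
  "targets": [
    [-1, [0.5, 0, 7], 0],
    [-1, [0, 0, 7], 0],
    [-1, [0, 0, 7], 0],
    [-1, [0, 0, 5], 0],
    [-1, [0, 0, 2], 0],
    [-1, [0, 0, 1], 0],
    [-1, [0, 0, 1], 0],
    [-1, [0, 0, 0], 0]
  ]
}}

```text
t: 42.3
tool_pos: [0.5764, 0.3355, 0.0544]
orientation: [-3.14, 0.103, -0.001]
force: [0.8, -0.6, -5.3]
opening: 0.0097
```

{"op": "send_rows", "data": {
  "targets": [
    [-1, [0, 0, 1], 0],
    [-1, [0, 0, 0], 0],
    [-0.45, [0, 0, 0], 0],
    [-0.45, [0, 0, 0], 0],
    [-0.45, [0, 0, 0], 0],
    [-0.45, [0, 0, -8], 0],
    [-0.45, [0, 0, -25], 0],
    [-0.45, [0, 0, -35], 0],
    [-0.45, [0, 0, -35], 0],
    [-0.45, [0, 0, -30], 0],
    [-0.45, [0, 0, 0], -0.07],
    [-0.45, [0, 0, 0], -0.07]
  ]
}}

```text
t: 43.5
tool_pos: [0.5774, 0.336, 0.1893]
orientation: [-3.138, -0.121, -0.006]
force: [0.5, 0.0, -0.2]
opening: 0.0255
```

{"op": "send_rows", "data": {
  "targets": [
    [-0.45, [0, 0, 0], -0.068],
    [-0.45, [0, 0, 0], 0],
    [-0.45, [0, 0, 0], 0]
  ]
}}

```text
t: 43.8
tool_pos: [0.5764, 0.3355, 0.1867]
orientation: [-3.134, -0.22, -0.001]
force: [-0.7, -0.7, -0.3]
opening: 0.0256
```

```bash
python3 tg.py b -48 .19;  python3 - <<'E'
from ov import *
c=snap('scene','s14')
E
```

```text
t 43.8 pos [0.5764 0.3355 0.1867] a0 0.1404 tiltz [ 0.  0. -1.] F [-0.7 -0.7 -0.3] op 0.0256 q [0.45 0.32 1.32 0.   1.49 1.88]
turn first -0.0046 then shift mm [-48.4 584.6  -3.3]
```

View pics/s14.png

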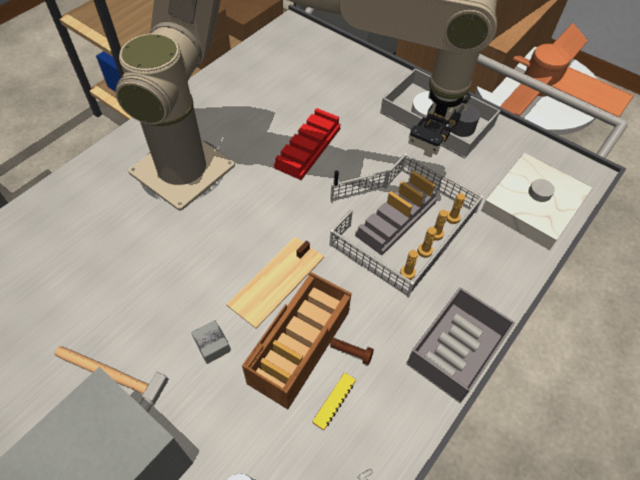

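```bash
python3 - <<'E'
from ov import *
i=cv2.imread('pics/s14.png'); cv2.imwrite('pics/b14.png',cv2.resize(i[145:265,330:490],None,fx=5,fy=5,interpolation=cv2.INTER_CUBIC))
E
```

```text
(no output)
```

View pics/b14.png

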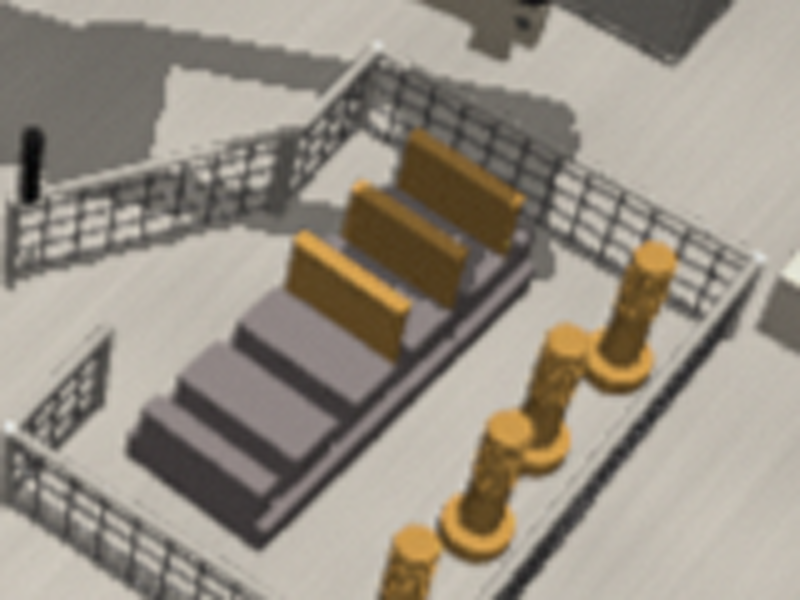

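Three plates upright at crop (350,295), (405,245) and (460,190). Next: box slot -48.

{"op": "send_rows", "data": {
  "targets": [
    [-0.45, [-2, 20, 0], -0.004],
    [-0.45, [-3, 35, 0], 0],
    [-0.45, [-3.5, 40, 0], 0],
    [-0.45, [-3.5, 40, 0], 0],
    [-0.45, [-3.5, 40, 0], 0],
    [-0.45, [-3.5, 40, 0], 0],
    [-0.45, [-3.5, 40, 0], 0],
    [-0.45, [-3.5, 40, 0], 0],
    [-0.45, [-3.5, 40, 0], 0],
    [-0.45, [-3.5, 40, 0], 0],
    [-0.45, [-3.5, 40, 0], 0],
    [-0.45, [-3.5, 40, 0], 0]
  ]
}}

```text
t: 45.05
tool_pos: [0.6029, -0.1222, 0.1864]
orientation: [3.133, 0.227, 0.0]
force: [0.1, -1.0, -0.0]
opening: 0.0258
```

{"op": "send_rows", "data": {
  "targets": [
    [-0.45, [-3, 40, 0], 0],
    [-0.45, [-3, 40, 0], 0],
    [-0.45, [-1.5, 30, 0], 0],
    [-0.45, [-1, 14, 0], 0],
    [-0.45, [0, 5, 0], 0],
    [-0.45, [0, 0, 0], 0],
    [-0.45, [0, 0, 0], 0],
    [-0.45, [0, 0, 0], 0],
    [-0.45, [0, 0, 0], 0]
  ]
}}

```text
t: 45.95
tool_pos: [0.6137, -0.2481, 0.1863]
orientation: [-3.133, -0.232, -0.0]
force: [0.3, -0.0, 0.5]
opening: 0.0258
```

```bash
python3 tg.py b -48 .054
```

```text
t 45.95 pos [ 0.6137 -0.2481  0.1863] a0 0.148 tiltz [ 0.  0. -1.] F [ 0.3 -0.   0.5] op 0.0258 q [-0.46  0.31  1.34  0.    1.49  0.96]
turn first 0.003 then shift mm [ -1.    1.7 132.3]
```

{"op": "send_rows", "data": {
  "targets": [
    [-0.45, [-0.5, 1, 15], 0.003],
    [-0.45, [0, 0, 25], 0],
    [-0.45, [0, 0, 25], 0],
    [-0.45, [0, 0, 25], 0],
    [-0.45, [0, 0, 20], 0],
    [-0.45, [0, 0, 12], 0],
    [-0.45, [0, 0, 7], 0],
    [-0.45, [0, 0, 3], 0],
    [-0.45, [0, 0, 0], 0],
    [-0.45, [0, 0, 0], 0]
  ]
}}

```text
t: 46.95
tool_pos: [0.6139, -0.2508, 0.0554]
orientation: [3.133, 0.225, 0.003]
force: [0.6, -0.7, -0.4]
opening: 0.0258
```

{"op": "send_rows", "data": {
  "targets": [
    [-1, [0, 0, 0], 0],
    [-1, [0, 0, 0], 0],
    [-1, [0, 0, 0], 0],
    [-1, [0, 0, 0], 0]
  ]
}}

```text
t: 47.35
tool_pos: [0.6135, -0.2506, 0.0549]
orientation: [3.133, 0.225, 0.001]
force: [0.4, 0.1, 3.2]
opening: 0.0098
```

```bash
python3 tg.py b -48 .053
```

```text
t 47.35 pos [ 0.6135 -0.2506  0.0549] a0 0.1435 tiltz [ 0.001 -0.    -1.   ] F [0.4 0.1 3.2] op 0.0098 q [-0.47  0.42  1.45  0.    1.27  0.96]
turn first -0.0015 then shift mm [-0.5 -0.6  1.9]
```

{"op": "send_rows", "data": {
  "targets": [
    [-1, [0, 0, -8], 0],
    [-1, [0, 0, -15], 0],
    [-1, [0, 0, -25], 0],
    [-1, [0, 0, -30], 0],
    [-1, [0, 0, -30], 0],
    [-1, [0, 0, -25], 0],
    [-1, [0, 0, 0], 0],
    [-1, [0, 0, 0], 0.07],
    [-1, [0, 0, 0], 0.07],
    [-1, [0, 0, 0], 0.07]
  ]
}}

```text
t: 48.35
tool_pos: [0.6122, -0.25, 0.1852]
orientation: [-3.139, 0.109, 0.004]
force: [-0.0, 0.0, -4.9]
opening: 0.0096
```

```bash
python3 tg.py r -48 .19; python3 -c "
from h import *
snap('scene','s15')"
```

```text
t 48.35 pos [ 0.6122 -0.25    0.1852] a0 -0.0694 tiltz [-0.002  0.001 -1.   ] F [-0.   0.  -4.9] op 0.0096 q [-0.47  0.31  1.34 -0.    1.49  1.18]
turn first -0.0029 then shift mm [ -74.8 -437.5   -4.8]
```

View pics/s15.png

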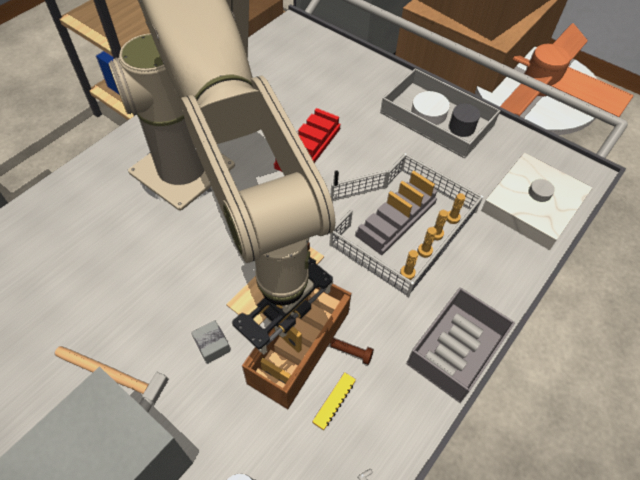

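The plate is lifted at (295,340), one remains in the box. On to the rack.

{"op": "send_rows", "data": {
  "targets": [
    [-1, [-3, -16, 0], 0],
    [-1, [-6, -30, 0], 0],
    [-1, [-6, -37, 0], 0],
    [-1, [-6, -37, 0], 0],
    [-1, [-6, -37, 0], 0],
    [-1, [-6, -37, 0], 0],
    [-1, [-6, -37, 0], 0],
    [-1, [-6, -37, 0], 0],
    [-1, [-6, -37, 0], 0],
    [-1, [-6, -37, 0], 0],
    [-1, [-6, -36, 0], 0],
    [-1, [-6, -30, 0], 0]
  ]
}}

```text
t: 49.6
tool_pos: [0.5699, 0.1639, 0.1863]
orientation: [-3.14, 0.099, 0.002]
force: [0.7, 0.1, -5.3]
opening: 0.0098
```

{"op": "send_rows", "data": {
  "targets": [
    [-1, [-4, -18, 0], 0],
    [-1, [-2, -9, 0], 0],
    [-1, [-1, -3, 0], 0],
    [-1, [0, 0, 0], 0],
    [-1, [0, 0, 0], 0],
    [-1, [0, 0, 0], 0],
    [-1, [0, 0, 0], 0]
  ]
}}

```text
t: 50.3
tool_pos: [0.5666, 0.1908, 0.1872]
orientation: [3.14, -0.106, 0.0]
force: [0.2, 0.8, -4.6]
opening: 0.0099
```

```bash
python3 tg.py r -48 .105
```

```text
t 50.3 pos [0.5666 0.1908 0.1872] a0 -0.0676 tiltz [ 0. -0. -1.] F [ 0.2  0.8 -4.6] op 0.0099 q [ 0.24  0.14  1.53 -0.    1.47  1.88]
turn first -0.0011 then shift mm [-0.1 -0.7 82.2]
```

{"op": "send_rows", "data": {
  "targets": [
    [-1, [0, 0, 10], -0.001],
    [-1, [0, 0, 20], 0],
    [-1, [0, 0, 25], 0],
    [-1, [0, 0, 15], 0],
    [-1, [0, 0, 10], 0],
    [-1, [0, 0, 0], 0],
    [-1, [0, 0, 0], 0]
  ]
}}

```text
t: 51.0
tool_pos: [0.5668, 0.1917, 0.1077]
orientation: [-3.14, 0.103, -0.001]
force: [0.3, 0.1, -4.8]
opening: 0.0098
```

```bash
python3 tg.py r -48 .0549
```

```text
t 51.0 pos [0.5668 0.1917 0.1077] a0 -0.0655 tiltz [ 0.001  0.    -1.   ] F [ 0.3  0.1 -4.8] op 0.0098 q [ 0.24  0.2   1.61 -0.    1.32  1.88]
turn first 0.001 then shift mm [-0.1  0.2 52.8]
```

{"op": "send_rows", "data": {
  "targets": [
    [-1, [0, 0, 6], 0],
    [-1, [0, 0, 6], 0],
    [-1, [0, 0, 6], 0],
    [-1, [0, 0, 4], 0],
    [-1, [0, 0, 0], 0]
  ]
}}

```text
t: 51.5
tool_pos: [0.5656, 0.1915, 0.084]
orientation: [3.139, -0.103, -0.003]
force: [-0.2, -0.5, -5.6]
opening: 0.0096
```

```bash
python3 tg.py r -48 .0549
```

```text
t 51.5 pos [0.5656 0.1915 0.084 ] a0 -0.0655 tiltz [-0.002 -0.    -1.   ] F [-0.2 -0.5 -5.6] op 0.0096 q [0.24 0.23 1.63 0.   1.28 1.88]
turn first 0.001 then shift mm [ 1.  -0.1 29.1]
```

{"op": "send_rows", "data": {
  "targets": [
    [-1, [0.5, 0, 7], 0],
    [-1, [0, 0, 7], 0],
    [-1, [0, 0, 7], 0],
    [-1, [0, 0, 5], 0],
    [-1, [0, 0, 2], 0],
    [-1, [0, 0, 1], 0],
    [-1, [0, 0, 1], 0],
    [-1, [0, 0, 0], 0]
  ]
}}

```text
t: 52.3
tool_pos: [0.5669, 0.1917, 0.0553]
orientation: [-3.14, 0.103, -0.0]
force: [-1.2, 0.6, -4.9]
opening: 0.0099
```

{"op": "send_rows", "data": {
  "targets": [
    [-1, [0, 0, 1], 0],
    [-1, [0, 0, 0], 0]
  ]
}}

```text
t: 52.5
tool_pos: [0.5669, 0.1917, 0.0549]
orientation: [-3.14, 0.103, -0.0]
force: [-4.1, -1.2, 1.2]
opening: 0.0098
```

On the floor (upward force). Release.

{"op": "send_rows", "data": {
  "targets": [
    [-0.45, [0, 0, 0], 0],
    [-0.45, [0, 0, 0], 0],
    [-0.45, [0, 0, 0], 0],
    [-0.45, [0, 0, -8], 0],
    [-0.45, [0, 0, -25], 0],
    [-0.45, [0, 0, -35], 0],
    [-0.45, [0, 0, -35], 0],
    [-0.45, [0, 0, -30], 0],
    [-0.45, [0, 0, 0], -0.07],
    [-0.45, [0, 0, 0], -0.07],
    [-0.45, [0, 0, 0], -0.07],
    [-0.45, [0, 0, 0], 0]
  ]
}}

```text
t: 53.7
tool_pos: [0.5672, 0.1917, 0.188]
orientation: [-3.133, -0.229, -0.002]
force: [0.4, 0.1, -0.6]
opening: 0.0255
```

```bash
python3 -c "
from h import *
snap('scene','s16');snap('top','t16')
i=cv2.imread('pics/s16.png'); cv2.imwrite('pics/b16.png',cv2.resize(i[145:265,330:490],None,fx=5,fy=5,interpolation=cv2.INTER_CUBIC))";  python3 tg.py b -96 .19
```

```text
t 53.8 pos [0.567  0.1917 0.1877] a0 0.1424 tiltz [ 0.001  0.    -1.   ] F [-0.1 -1.6  0. ] op 0.0256 q [ 0.24  0.14  1.53 -0.    1.47  1.67]
turn first -0.0026 then shift mm [-18.4 491.6  -2.3]
```

View pics/s16.png

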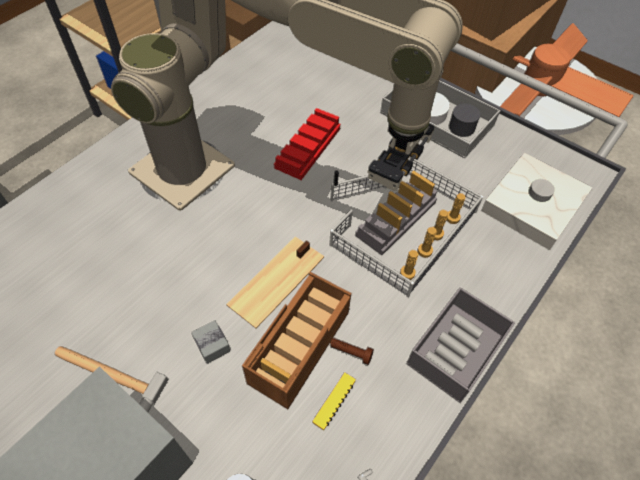

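View pics/b16.png

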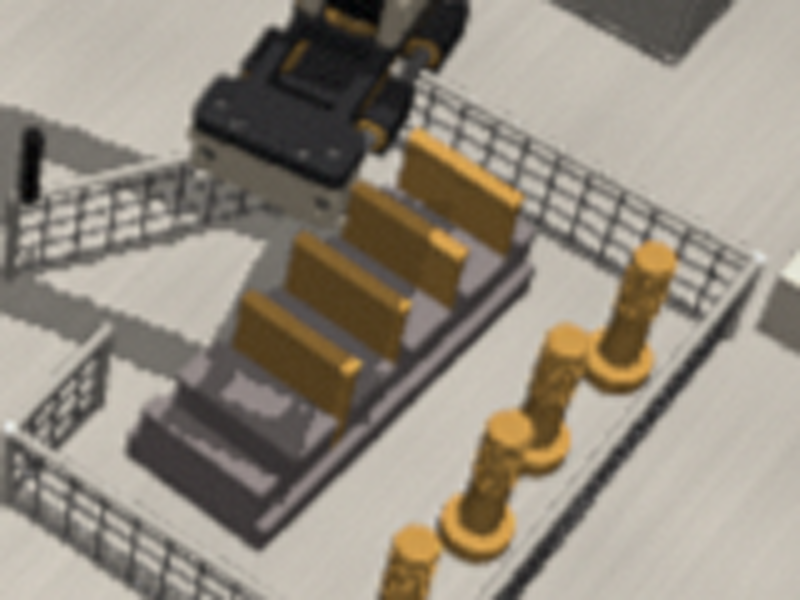

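Four plates seated, one left at (275,370). Next: box slot -96, narrower opening.

{"op": "send_rows", "data": {
  "targets": [
    [-0.55, [0, 18, 0], -0.002],
    [-0.55, [-1, 33, 0], 0],
    [-0.55, [-1.5, 38, 0], 0],
    [-0.55, [-1.5, 38, 0], 0],
    [-0.55, [-1.5, 38, 0], 0],
    [-0.55, [-1.5, 38, 0], 0],
    [-0.55, [-1.5, 38, 0], 0],
    [-0.55, [-1.5, 38, 0], 0],
    [-0.55, [-1.5, 38, 0], 0],
    [-0.55, [-1.5, 38, 0], 0],
    [-0.55, [-1.5, 38, 0], 0],
    [-0.55, [-1.5, 38, 0], 0]
  ]
}}

```text
t: 55.0
tool_pos: [0.6139, -0.2387, 0.1874]
orientation: [3.133, 0.227, 0.0]
force: [0.4, -1.0, 0.2]
opening: 0.0209
```

{"op": "send_rows", "data": {
  "targets": [
    [-0.55, [-1, 30, 0], 0],
    [-0.55, [-1, 20, 0], 0],
    [-0.55, [0, 8, 0], 0],
    [-0.55, [0, 3, 0], 0],
    [-0.55, [0, 0, 0], 0],
    [-0.55, [0, 0, 0], 0],
    [-0.55, [0, 0, 0], 0],
    [-0.55, [0, 0, 0], 0]
  ]
}}

```text
t: 55.8
tool_pos: [0.621, -0.2969, 0.1874]
orientation: [3.133, 0.231, 0.0]
force: [-0.4, -0.1, -0.1]
opening: 0.0209
```

```bash
python3 tg.py b -96 .054
```

```text
t 55.8 pos [ 0.621  -0.2969  0.1874] a0 0.1474 tiltz [ 0.  0. -1.] F [-0.4 -0.1 -0.1] op 0.0209 q [-0.52  0.38  1.25  0.    1.51  0.9 ]
turn first 0.0024 then shift mm [ -1.2   0.4 133.4]
```

{"op": "send_rows", "data": {
  "targets": [
    [-0.55, [-1, 0, 15], 0.002],
    [-0.55, [0, 0, 20], 0],
    [-0.55, [0, 0, 20], 0],
    [-0.55, [0, 0, 15], 0],
    [-0.55, [0, 0, 0], 0],
    [-0.55, [0, 0, 0], 0],
    [-0.55, [0, 0, 0], 0]
  ]
}}

```text
t: 56.5
tool_pos: [0.6206, -0.2983, 0.1186]
orientation: [3.132, 0.227, 0.003]
force: [-0.5, 0.1, 1.3]
opening: 0.021
```

```bash
python3 tg.py b -96 .054
```

```text
t 56.5 pos [ 0.6206 -0.2983  0.1186] a0 0.1445 tiltz [ 0.002 -0.001 -1.   ] F [-0.5  0.1  1.3] op 0.021 q [-0.52  0.42  1.32  0.    1.39  0.9 ]
turn first -0.0005 then shift mm [-0.6 -0.9 64.6]
```

{"op": "send_rows", "data": {
  "targets": [
    [-0.55, [-0.5, -0.5, 12], 0],
    [-0.55, [0, 0, 15], 0],
    [-0.55, [0, 0, 15], 0],
    [-0.55, [0, 0, 12], 0],
    [-0.55, [0, 0, 7], 0],
    [-0.55, [0, 0, 3], 0],
    [-0.55, [0, 0, 0], 0],
    [-0.55, [0, 0, 0], 0]
  ]
}}

```text
t: 57.3
tool_pos: [0.6198, -0.2977, 0.0538]
orientation: [3.133, 0.227, 0.001]
force: [0.7, 0.1, 0.2]
opening: 0.0207
```

{"op": "send_rows", "data": {
  "targets": [
    [-1, [0, 0, 0], 0],
    [-1, [0, 0, 0], 0],
    [-1, [0, 0, 0], 0],
    [-1, [0, 0, 0], 0]
  ]
}}

```text
t: 57.7
tool_pos: [0.6198, -0.2977, 0.054]
orientation: [3.133, 0.227, 0.002]
force: [0.4, 0.1, 4.3]
opening: 0.0097
```

```bash
python3 tg.py b -96 .053
```

```text
t 57.7 pos [ 0.6198 -0.2977  0.054 ] a0 0.1445 tiltz [ 0.001 -0.001 -1.   ] F [0.4 0.1 4.3] op 0.0097 q [-0.52  0.48  1.37  0.    1.29  0.9 ]
turn first -0.0005 then shift mm [ 0.1 -0.2  1. ]
```

{"op": "send_rows", "data": {
  "targets": [
    [-1, [0, 0, -8], 0],
    [-1, [0, 0, -15], 0],
    [-1, [0, 0, -25], 0],
    [-1, [0, 0, -30], 0],
    [-1, [0, 0, -30], 0],
    [-1, [0, 0, -25], 0],
    [-1, [0, 0, 0], 0],
    [-1, [0, 0, 0], 0.07],
    [-1, [0, 0, 0], 0.07],
    [-1, [0, 0, 0], 0.07]
  ]
}}

```text
t: 58.7
tool_pos: [0.6185, -0.297, 0.1843]
orientation: [-3.139, 0.107, 0.004]
force: [0.6, 0.3, -4.1]
opening: 0.0096
```

```bash
python3 tg.py r -96 .19
```

```text
t 58.7 pos [ 0.6185 -0.297   0.1843] a0 -0.0684 tiltz [-0.002  0.001 -1.   ] F [ 0.6  0.3 -4.1] op 0.0096 q [-0.52  0.38  1.26  0.    1.51  1.12]
turn first -0.0019 then shift mm [ -84.2 -435.9   -5.7]
```

{"op": "send_rows", "data": {
  "targets": [
    [-1, [-4, -16, 0], 0],
    [-1, [-6, -30, 0], 0],
    [-1, [-7, -37, 0], 0],
    [-1, [-7, -37, 0], 0],
    [-1, [-7, -37, 0], 0],
    [-1, [-7, -37, 0], 0],
    [-1, [-7, -37, 0], 0],
    [-1, [-7, -37, 0], 0],
    [-1, [-7, -37, 0], 0],
    [-1, [-7, -37, 0], 0],
    [-1, [-6, -36, 0], 0],
    [-1, [-6, -30, 0], 0]
  ]
}}

```text
t: 59.9
tool_pos: [0.5668, 0.1166, 0.1846]
orientation: [-3.14, 0.102, 0.003]
force: [0.4, -0.8, -3.4]
opening: 0.0099
```

{"op": "send_rows", "data": {
  "targets": [
    [-1, [-4, -17, 0], 0],
    [-1, [-2, -8, 0], 0],
    [-1, [-1, -3, 0], 0],
    [-1, [0, 0, 0], 0],
    [-1, [0, 0, 0], 0],
    [-1, [0, 0, 0], 0],
    [-1, [0, 0, 0], 0]
  ]
}}

```text
t: 60.6
tool_pos: [0.5632, 0.1424, 0.1862]
orientation: [3.14, -0.105, 0.0]
force: [-0.2, -0.6, -3.7]
opening: 0.0097
```

```bash
python3 tg.py r -96 .105
```

```text
t 60.6 pos [0.5632 0.1424 0.1862] a0 -0.0666 tiltz [ 0. -0. -1.] F [-0.2 -0.6 -3.7] op 0.0097 q [ 0.16  0.1   1.58 -0.    1.46  1.8 ]
turn first -0.0001 then shift mm [ 0.1 -1.2 81.2]
```

{"op": "send_rows", "data": {
  "targets": [
    [-1, [0, -0.5, 10], 0],
    [-1, [0, 0, 20], 0],
    [-1, [0, 0, 25], 0],
    [-1, [0, 0, 15], 0],
    [-1, [0, 0, 10], 0],
    [-1, [0, 0, 0], 0],
    [-1, [0, 0, 0], 0]
  ]
}}

```text
t: 61.3
tool_pos: [0.5635, 0.1437, 0.1068]
orientation: [-3.14, 0.103, -0.001]
force: [0.6, 0.3, -2.9]
opening: 0.0098
```

```bash
python3 tg.py r -96 .0540
```

```text
t 61.3 pos [0.5635 0.1437 0.1068] a0 -0.0655 tiltz [ 0.001  0.    -1.   ] F [ 0.6  0.3 -2.9] op 0.0098 q [0.16 0.16 1.66 0.   1.32 1.8 ]
turn first 0.001 then shift mm [-0.   0.1 52.8]
```

{"op": "send_rows", "data": {
  "targets": [
    [-1, [0, 0, 6], 0],
    [-1, [0, 0, 6], 0],
    [-1, [0, 0, 6], 0],
    [-1, [0, 0, 4], 0],
    [-1, [0, 0, 0], 0]
  ]
}}

```text
t: 61.8
tool_pos: [0.5623, 0.1435, 0.0831]
orientation: [3.14, -0.103, -0.003]
force: [-0.0, -0.4, -3.0]
opening: 0.0096
```

```bash
python3 tg.py r -96 .0540
```

```text
t 61.8 pos [0.5623 0.1435 0.0831] a0 -0.0655 tiltz [-0.002 -0.    -1.   ] F [-0.  -0.4 -3. ] op 0.0096 q [0.16 0.18 1.68 0.   1.28 1.8 ]
turn first 0.001 then shift mm [ 1.1 -0.2 29.1]
```

{"op": "send_rows", "data": {
  "targets": [
    [-1, [0.5, 0, 7], 0],
    [-1, [0, 0, 7], 0],
    [-1, [0, 0, 7], 0],
    [-1, [0, 0, 5], 0],
    [-1, [0, 0, 2], 0],
    [-1, [0, 0, 1], 0],
    [-1, [0, 0, 1], 0],
    [-1, [0, 0, 0], 0]
  ]
}}

```text
t: 62.6
tool_pos: [0.5637, 0.1437, 0.0543]
orientation: [-3.14, 0.103, -0.001]
force: [0.1, 0.3, -2.8]
opening: 0.0097
```

{"op": "send_rows", "data": {
  "targets": [
    [-1, [0, 0, 1], 0],
    [-1, [0, 0, 0], 0]
  ]
}}

```text
t: 62.8
tool_pos: [0.564, 0.1437, 0.054]
orientation: [-3.14, 0.103, -0.001]
force: [-1.3, 0.0, 1.2]
opening: 0.0099
```

{"op": "send_rows", "data": {
  "targets": [
    [-0.45, [0, 0, 0], 0],
    [-0.45, [0, 0, 0], 0],
    [-0.45, [0, 0, 0], 0],
    [-0.45, [0, 0, -8], 0],
    [-0.45, [0, 0, -25], 0],
    [-0.45, [0, 0, -35], 0],
    [-0.45, [0, 0, -35], 0],
    [-0.45, [0, 0, -30], 0],
    [-0.45, [0, 0, 0], 0],
    [-0.45, [0, 0, 0], 0]
  ]
}}

```text
t: 63.8
tool_pos: [0.5643, 0.1438, 0.1877]
orientation: [-3.139, 0.103, -0.004]
force: [-0.2, -0.2, -0.9]
opening: 0.0257
```

```bash
python3 -c "
from h import *
snap('scene','s17');snap('top','t17')
i=cv2.imread('pics/s17.png'); cv2.imwrite('pics/b17.png',cv2.resize(i[145:265,330:490],None,fx=5,fy=5,interpolation=cv2.INTER_CUBIC))
plan(.405,.183,.2)"
```

```text
t 63.9 pos [0.5629 0.1435 0.1851] a0 -0.0656 tiltz [-0.002 -0.    -1.   ] F [ 0.2 -1.  -0.2] op 0.0257 q [0.16 0.1  1.58 0.   1.46 1.8 ]
turn first 0 then shift mm [-160.1  -29.1  -14.9]
```

View pics/b17.png

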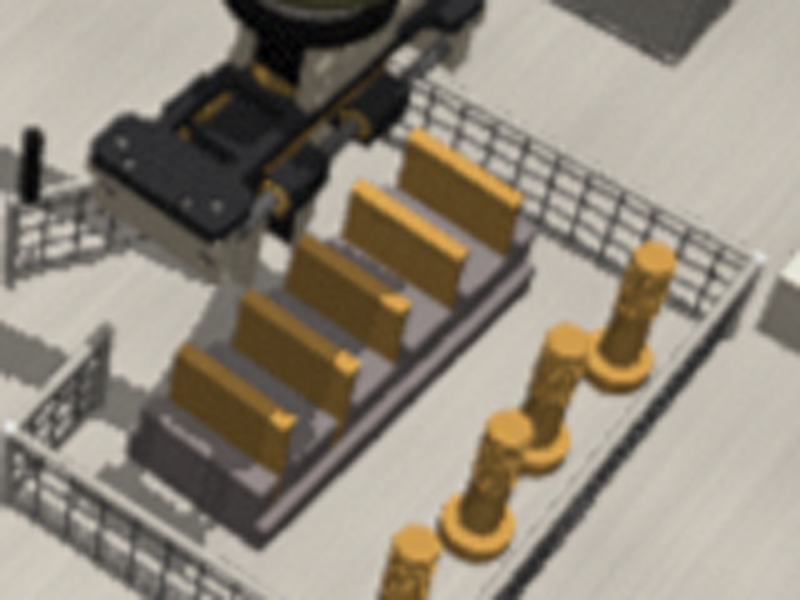

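View pics/s17.png

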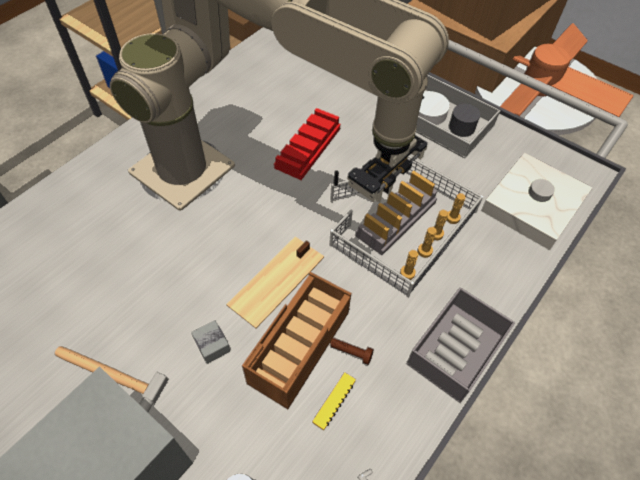

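View pics/t17.png

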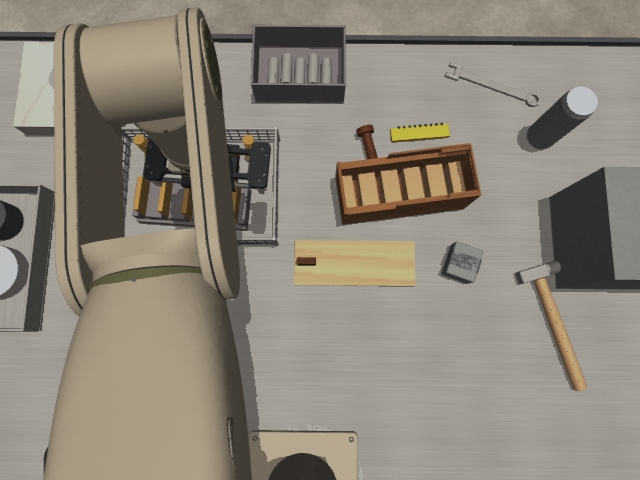

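All five plates upright in the rack, box empty, lid flat. Now the gate: come in on the robot side of the pin with the fingers shut and push it along its arc.

```bash
python3 -c "
from h import *
plan(.370,.183,.185,0)"
```

```text
t 63.9 pos [0.5629 0.1435 0.1851] a0 -0.0656 tiltz [-0.002 -0.    -1.   ] F [ 0.2 -1.  -0.2] op 0.0257 q [0.16 0.1  1.58 0.   1.46 1.8 ]
turn first -0.0656 then shift mm [-1.929e+02 -3.950e+01  1.000e-01]
```

{"op": "send_rows", "data": {
  "targets": [
    [-1, [0, 0, 0], -0.065],
    [-1, [-15, -3, 0], 0],
    [-1, [-25, -5, 0], 0],
    [-1, [-30, -6, 0], 0],
    [-1, [-30, -6, 0], 0],
    [-1, [-30, -6, 0], 0],
    [-1, [-30, -6, 0], 0],
    [-1, [-22, -5, 0], 0],
    [-1, [-11, -2, 0], 0],
    [-1, [0, 0, 0], 0],
    [-1, [0, 0, 0], 0]
  ],
  "newtons": 15
}}

```text
t: 65.0
tool_pos: [0.371, 0.1826, 0.1859]
orientation: [3.141, -0.0, 0.0]
force: [0.2, -0.0, 0.8]
opening: 0.0003
```

```bash
python3 -c "
from h import *
plan(.370,.183,.088,0)
c=snap('scene','s18');snap('top','t18')
for n in ('scene','top'):
  print([(round(r['confidence'],2),np.round(r['point'])) for r in optics.cut_out(n,'gate_handle')])
i=cv2.imread('pics/s18.png'); cv2.imwrite('pics/b18.png',cv2.resize(i[105:265,270:483],None,fx=3.7,fy=3.7,interpolation=cv2.INTER_CUBIC))"
```

```text
t 65.0 pos [0.371  0.1826 0.1859] a0 -0.0003 tiltz [ 0. -0. -1.] F [ 0.2 -0.   0.8] op 0.0003 q [ 0.33 -0.38  2.02 -0.    1.51  1.9 ]
turn first -0.0003 then shift mm [-1.  -0.4 97.9]
[(0.77, array([362., 179.]))]
[(0.41, array([205., 277.]))]
```

View pics/b18.png

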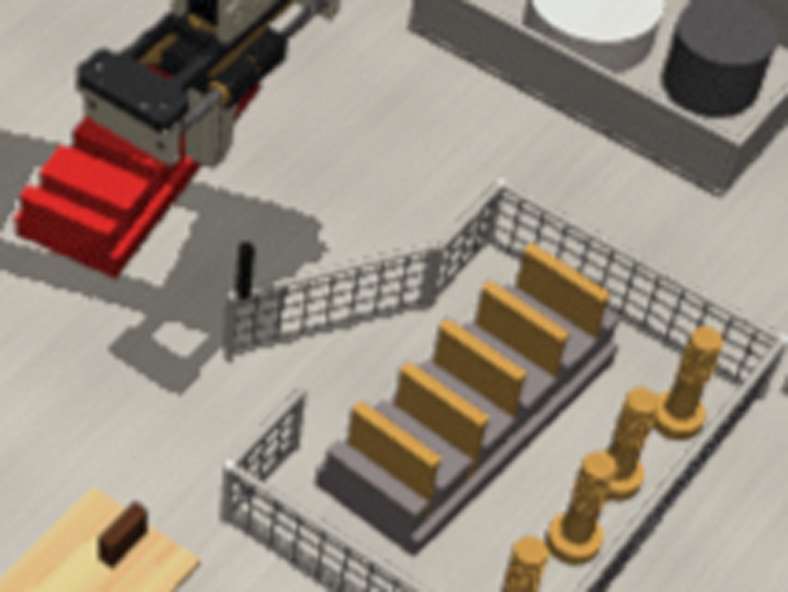

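The pin is at crop (245,270), the gate unmoved and all plates standing. Lowering beside the pin.

{"op": "send_rows", "data": {
  "targets": [
    [-1, [-2, 0, 15], 0],
    [-1, [0, 0, 25], 0],
    [-1, [0, 0, 25], 0],
    [-1, [0, 0, 20], 0],
    [-1, [0, 0, 13], 0],
    [-1, [0, 0, 0], 0],
    [-1, [0, 0, 0], 0]
  ]
}}

```text
t: 65.9
tool_pos: [0.3686, 0.1827, 0.0883]
orientation: [3.141, -0.001, -0.0]
force: [0.4, -0.5, 1.7]
opening: 0.0003
```

{"op": "send_rows", "data": {
  "targets": [
    [-1, [4, 0, 0], 0],
    [-1, [5, 0, 0], 0],
    [-1, [5, 0, 0], 0],
    [-1, [5, 0, 0], 0],
    [-1, [5, 1, 0], 0],
    [-1, [5, 2, 0], 0],
    [-1, [5, 2, 0], 0],
    [-1, [5, 2, 0], 0],
    [-1, [0, 0, 0], 0]
  ]
}}

```text
t: 66.8
tool_pos: [0.4082, 0.1754, 0.0882]
orientation: [-3.142, 0.002, -0.0]
force: [-0.3, -0.4, -0.4]
opening: 0.0004
```

```bash
cat > g.py <<'E'
from h import *
n=sys.argv[1]
plan(.470,.156,.088,0)
snap('scene','s'+n);snap('top','t'+n)
i=cv2.imread('pics/s%s.png'%n); cv2.imwrite('pics/b%s.png'%n,cv2.resize(i[105:265,270:483],None,fx=3.7,fy=3.7,interpolation=cv2.INTER_CUBIC))
E
python3 g.py 19
```

```text
t 66.8 pos [0.4082 0.1754 0.0882] a0 -0.0011 tiltz [ 0.  0. -1.] F [-0.3 -0.4 -0.4] op 0.0004 q [ 0.29 -0.2   2.05 -0.    1.29  1.86]
turn first -0.0011 then shift mm [61.8 19.4  0.2]
```

View pics/b19.png

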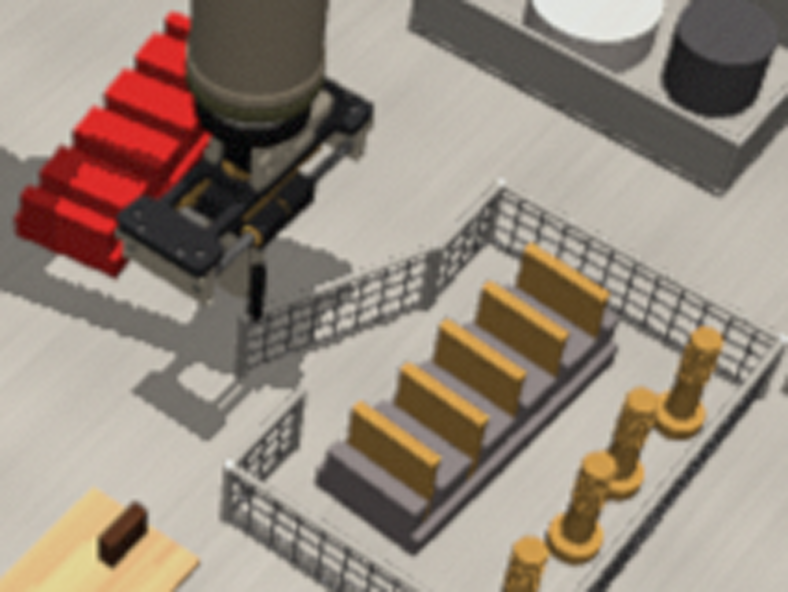

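The gate is closing; the pin has moved to crop (257,290). Continuing.

{"op": "send_rows", "data": {
  "targets": [
    [-1, [5, 2, 0], 0],
    [-1, [6, 2, 0], 0],
    [-1, [6, 2, 0], 0],
    [-1, [6, 2, 0], 0],
    [-1, [6, 2, 0], 0],
    [-1, [6, 1, 0], 0],
    [-1, [6, 1, 0], 0],
    [-1, [5, 1, 0], 0],
    [-1, [0, 0, 0], 0]
  ]
}}

```text
t: 67.8
tool_pos: [0.4544, 0.1627, 0.0883]
orientation: [-3.141, 0.001, -0.001]
force: [-0.4, -0.9, -0.5]
opening: 0.0008
```

```bash
python3 g.py 20
```

```text
t 67.8 pos [0.4544 0.1627 0.0883] a0 -0.0008 tiltz [ 0.001  0.    -1.   ] F [-0.4 -0.9 -0.5] op 0.0008 q [ 0.24 -0.09  1.95  0.    1.27  1.81]
turn first -0.0008 then shift mm [15.6  6.7  0.3]
```

View pics/b20.png

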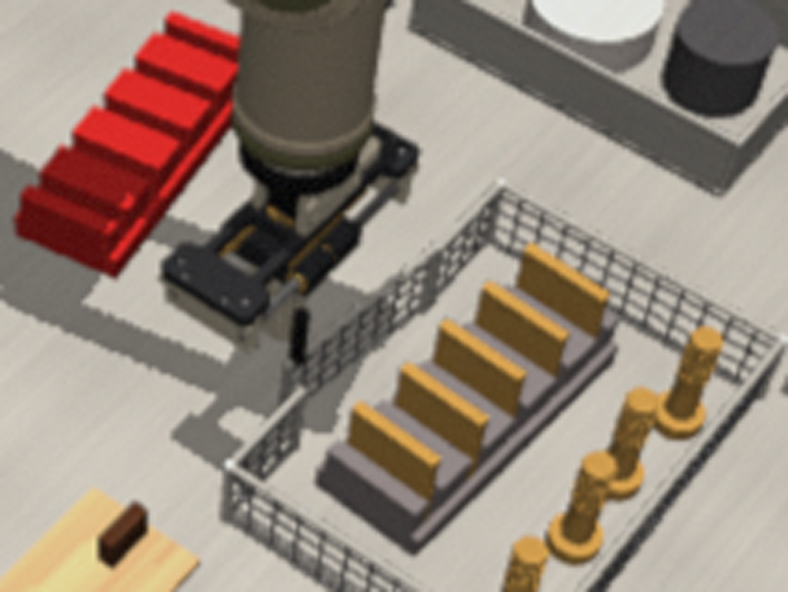

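Nearly shut. Small steps, watching the force.

{"op": "send_rows", "data": {
  "targets": [
    [-1, [3, 1, 0], 0],
    [-1, [3, 0, 0], 0],
    [-1, [3, 0, 0], 0],
    [-1, [0, 0, 0], 0]
  ]
}}

```text
t: 68.3
tool_pos: [0.463, 0.1617, 0.0883]
orientation: [-3.142, 0.001, -0.001]
force: [-0.8, 0.8, 0.3]
opening: 0.0005
```

{"op": "send_rows", "data": {
  "targets": [
    [-1, [2, 0, 0], 0],
    [-1, [2, 0, 0], 0],
    [-1, [0, 0, 0], 0]
  ]
}}

```text
t: 68.6
tool_pos: [0.4668, 0.1617, 0.0882]
orientation: [-3.142, 0.001, -0.0]
force: [-0.5, 0.4, 0.4]
opening: 0.0002
```

```bash
python3 g.py 21
```

```text
t 68.6 pos [0.4668 0.1617 0.0882] a0 -0.0006 tiltz [ 0.  0. -1.] F [-0.5  0.4  0.4] op 0.0002 q [ 0.23 -0.05  1.92  0.    1.27  1.8 ]
turn first -0.0006 then shift mm [3.2 5.7 0.2]
```

View pics/b21.png

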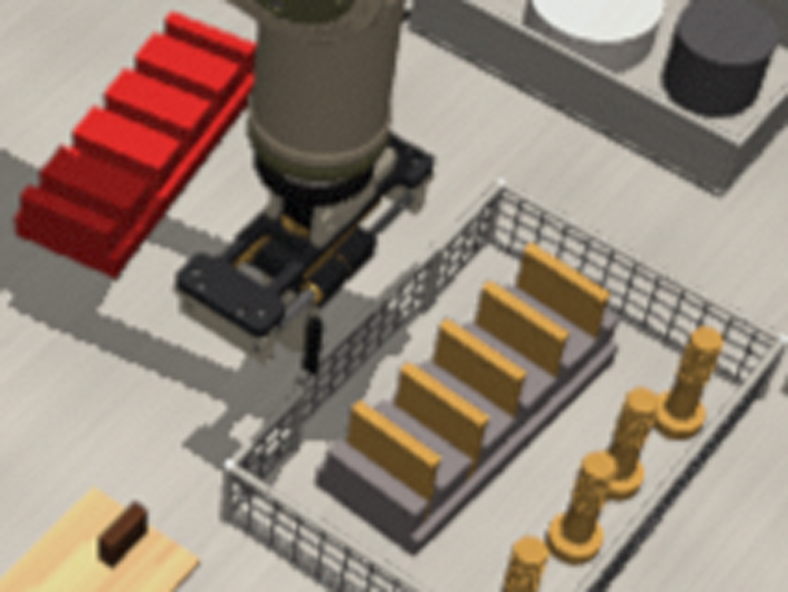

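Looks in line with the fence. A few more millimetres to feel for the stop.

{"op": "send_rows", "data": {
  "targets": [
    [-1, [2, 0, 0], 0],
    [-1, [0, 0, 0], 0]
  ]
}}

```text
t: 68.9
tool_pos: [0.4687, 0.1617, 0.0882]
orientation: [-3.142, 0.001, -0.0]
force: [-0.2, 0.9, -0.8]
opening: 0.0007
```

{"op": "send_rows", "data": {
  "targets": [
    [-1, [2, 0, 0], 0],
    [-1, [0, 0, 0], 0]
  ]
}}

```text
t: 69.1
tool_pos: [0.4708, 0.1617, 0.0882]
orientation: [-3.142, 0.001, -0.0]
force: [0.5, 0.3, -0.1]
opening: 0.0006
```

{"op": "send_rows", "data": {
  "targets": [
    [-1, [1.5, 0, 0], 0],
    [-1, [0, 0, 0], 0]
  ]
}}

```text
t: 69.3
tool_pos: [0.4722, 0.1617, 0.0882]
orientation: [-3.142, 0.001, -0.0]
force: [0.6, 0.1, -1.0]
opening: 0.0005
```

No stop felt yet, but by geometry the gate should be shut. Backing off to measure.

{"op": "send_rows", "data": {
  "targets": [
    [-1, [-8, 0, 0], 0],
    [-1, [-20, 0, 0], 0],
    [-1, [-30, 0, 0], 0],
    [-1, [-20, 0, -20], 0],
    [-1, [0, 0, -40], 0],
    [-1, [0, 20, -40], 0],
    [-1, [-10, 40, -20], 0],
    [-1, [-10, 40, 0], 0],
    [-1, [-10, 40, 0], 0],
    [-1, [0, 40, 0], 0],
    [-1, [0, 40, 0], 0],
    [-1, [0, 20, 0], 0]
  ]
}}

```text
t: 70.5
tool_pos: [0.3632, -0.0806, 0.2082]
orientation: [3.141, -0.004, 0.001]
force: [-0.1, 0.1, 0.2]
opening: 0.0003
```

```bash
python3 g.py 22; python3 - <<'E'
import cv2
a=cv2.imread('pics/t22.png')
cv2.imwrite('pics/t22_bay.png',cv2.resize(a[115:295,100:290],None,fx=4,fy=3.3,interpolation=cv2.INTER_CUBIC))
E
```

```text
t 70.5 pos [ 0.3632 -0.0806  0.2082] a0 -0.0025 tiltz [ 0.001 -0.001 -1.   ] F [-0.1  0.1  0.2] op 0.0003 q [-0.36 -0.53  2.08 -0.    1.59  1.22]
turn first -0.0025 then shift mm [ 106.8 -236.6  120.2]
```

View pics/t22_bay.png

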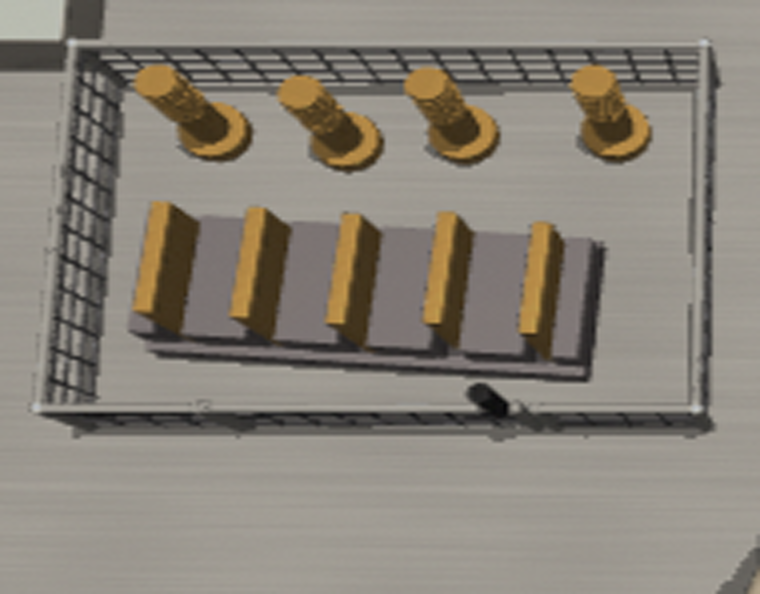

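View pics/b22.png

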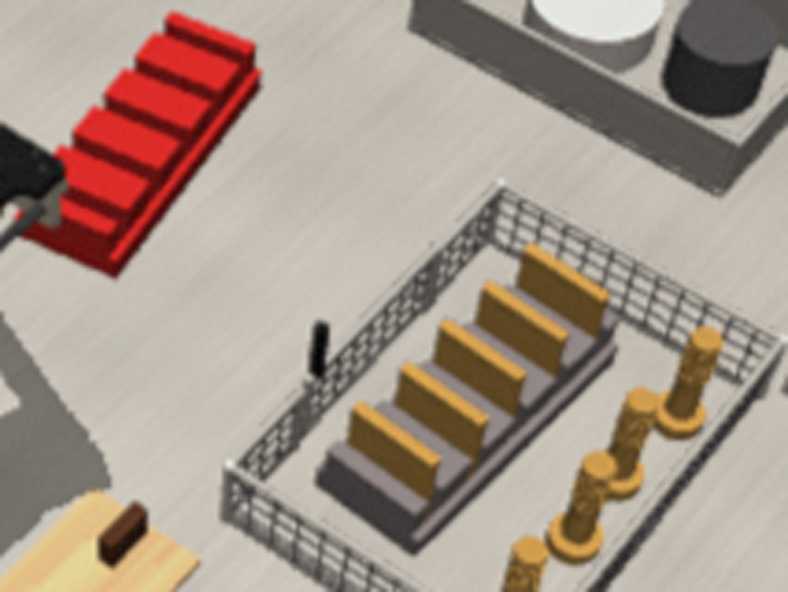

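View pics/s22.png

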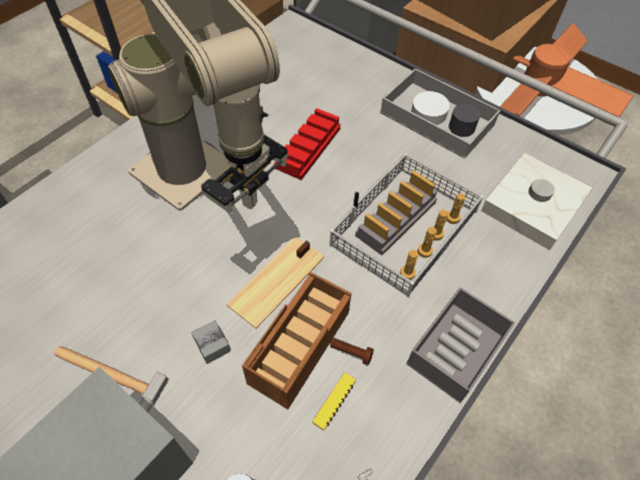

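The gate lies in line with the fence in both views (pin top at crop (480,393) from above). Checking the angle numerically.

```bash
python3 - <<'E'
from fit import *
C={n:snap(n) for n in('scene','top')}
u=lambda a,b:(270+a/3.7,105+b/3.7); ty=lambda u,v:(100+u/4,115+v/3.3)
p=fit(C,[('top',(0,0,120),ty(481,393)),('scene',(0,0,120),u(321,325))],[.48,.15,0],'pin')
h=np.array([.4858,.3058]);b=np.array([.5884,.2262])+np.array([-.1,0])
d=p[:2]-h;print('len',np.hypot(*d),'ang vs fence', np.arctan2(-d[0],-d[1])+.0096)
s=robot.read_state();print(s['t'],s['tool_pos'],s['dq'].round(3))
for n,z in(('lid',.006),('block',.045),('gauge',.012),('reject_bolt',.015),('bolt1',.05)):
  for r in optics.cut_out('top',n)[:4]: print(n,round(r['confidence'],2),np.round(onz(C['top'],r['point'],z),3))
E
```

```text
pin [0.4876 0.159  0.    ] res [[-0.4, -0.4], [-0.8, 0.1]]
len 0.1467794350716099 ang vs fence -0.0027562550316602395
70.7 [ 0.36361314 -0.07794879  0.20799136] [ 0.033  0.    -0.     0.004  0.001  0.001]
lid 0.47 [0.481 0.017 0.006]
block 0.78 [ 0.447 -0.348  0.045]
gauge 0.55 [ 0.74  -0.251  0.012]
gauge 0.38 [ 0.452 -0.358  0.012]
reject_bolt 0.65 [ 0.72  -0.132  0.015]
reject_bolt 0.23 [0.502 0.258 0.015]
bolt1 0.85 [0.679 0.335 0.05 ]
bolt1 0.8 [0.678 0.199 0.05 ]
bolt1 0.77 [0.679 0.114 0.05 ]
bolt1 0.76 [0.684 0.268 0.05 ]
```

{"op": "send_rows", "data": {
  "targets": [
    [-1, [0, 0, 0], 0],
    [-1, [0, 0, 0], 0],
    [-1, [0, 0, 0], 0],
    [-1, [0, 0, 0], 0],
    [-1, [0, 0, 0], 0]
  ]
}}

```text
t: 71.45
tool_pos: [0.3639, -0.0783, 0.2081]
orientation: [-3.142, 0.001, 0.0]
force: [-0.4, 0.2, -0.8]
opening: 0.0003
```

```bash
python3 - <<'E'
from h import *
a=cv2.imread('pics/s22.png').astype(int); c=snap('scene','s23')['color'][:,:,::-1].astype(int)
d=np.abs(a-c).max(2)>40; print('changed in bay',d[150:300,330:485].sum(),'lid',d[262:325,225:300].sum(),'block/gauge',d[320:440,190:380].sum())
print(robot.read_state()['force'].round(1)); print(ticket.close_job())
E
```

```text
changed in bay 0 lid 12 block/gauge 0
[ 0.8 -0.5  0.3]
the job is handed in; nothing more can be done
None
```

The job was finished and handed in at about 71 s; handing in gives no verdict, so success is judged only by my own checks.

- **Lid:** I raised it by its rib over the lip, drew it out 88 mm, lifted it clear and laid it flat on the cart in front of the box.
- **Plates:** There were five, and each went from its box slot to a rack slot of its own. The last two touched down with an upward force. I let the first three go about 1 mm above the floor.
- **Gate:** I pushed it shut by its pin with the fingers closed. I felt no stop. The pin position measured afterwards gives a gate angle of about -0.003 rad from the fence line, well within the 0.08 allowed.

**Last checks:**
- The pictures show all five plates upright in the rack, the lid flat and the box empty.
- The last two scene pictures show no change in the bay, on the lid (a few pixels apart) or around the block and gauge.
- The arm was still and clear of everything.
- **One reading disagreed:** the network's final top-view point put the block about 24 mm from where it was first seen. The scene picture showed it unmoved, so I put that down to the arm partly hiding it.

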